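# Sort tins, garlic and a tealight into their wooden holders

### The job

Put the things along the front of the worktop away by kind: stand the two blue tins upright in the two-bay wooden caddy, one in each bay; set the two garlic bulbs side by side, on their bases, in the long low tray; and lay the tealight candle flat, wick up, in the round wooden dish. Leave the small cup standing where it is.

Things in the scene. Friction and masses are not known exactly. Their poses are not given: they have to be found in the camera images.
- tin_a: one of two alike closed food tins with a blue label: an upright cylinder 57 mm in diameter and 72 mm tall. Origin: centre of its underside; z up. About 0.18 kg. Either tin may go in either bay
- tin_b: one of two alike closed food tins with a blue label: an upright cylinder 57 mm in diameter and 72 mm tall. Origin: centre of its underside; z up. About 0.18 kg. Either tin may go in either bay
- garlic_a: one of two alike garlic bulbs, pale, rounded, about 48 to 50 mm across and 51 mm tall with a short stalk on top, standing on its flat base. Origin: centre of its underside; z up. About 0.024 kg. Widest about 20 to 25 mm above the base: grip it there, from two facing sides
- garlic_b: one of two alike garlic bulbs, pale, rounded, about 48 to 50 mm across and 51 mm tall with a short stalk on top, standing on its flat base. Origin: centre of its underside; z up. About 0.024 kg. Widest about 20 to 25 mm above the base: grip it there, from two facing sides
- tealight: small tealight candle, a low round metal cup of wax, 38 mm in diameter and 15 mm tall, lying flat with its wick up in the row along the front of the worktop (another one at the back by the wall is part of the room: leave it). Origin: centre of its underside; z up. About 0.015 kg. Grip it across its diameter, with the fingertips just above the surface
- cup: small white cup with a handle, a bystander to be left alone: 62 mm across the bowl, 85 mm over the handle, 52 mm tall. Origin: centre of its outline's underside; the handle points to its -y
- tin_caddy: fixed wooden box with two square bays side by side, open at the top: 92 mm (x) by 178 mm (y), rim 32 mm high, floor 6 mm thick. The bays are 76 mm by 76 mm inside, their centres at y = +43 mm and y = -43 mm, divided by a 10 mm wall. Origin: centre of the underside; z up
- garlic_tray: fixed long, low, pale wooden tray without divisions: 96 mm (x) by 182 mm (y) outside, 84 mm by 170 mm inside, floor 6 mm thick, rim 18 mm high. Room for two bulbs beside each other along y, e.g. at y = +38 mm and -38 mm. Origin: centre of the underside; z up
- round_dish: fixed round dark wooden dish: 103 mm outer diameter, 92 mm inner diameter, floor 6 mm thick, rim 14 mm high. Origin: centre of the underside; z up
There are look-alikes about, which are no part of the job. What is shaped like the tin_b but purple is not meant.

How it is judged:
By the outcome, as a careful person would: the job done as asked, in the order asked, and still so for the second after the job is handed in, with the robot touching nothing.
It also fails if it takes over 128 s, if anything falls off the work surface, if the arm or the gripper's body presses on something with over 40 N, if the wrist force passes 120 N, or if a joint passes its speed limit or range.

### The arm

A 7-joint arm with a two-finger parallel gripper is mounted at the origin on a cart in front of the work surface, level with it; the furniture and walls round the work are solid. World frame = base frame: x ahead of the robot, y to its left, z up, the work surface at z = 0. Lengths are in mm, angles in rad, forces in N, time in s.
With the tool pointing down it reaches from about 400 to 875 mm from the base axis. Payload 19.3 kg.
Tool frame: the origin (TCP) lies between the finger pads; the fingertips stand 14 mm ahead of it and the grasp point (between the pads) lies 5 mm behind it; z points along the fingers, y is the line along which they close (so a half turn about z gives the same grasp; the last joint's range is limited). The gripper opens to 85 mm and grips with 20 to 120 N. Pads are 22 mm wide; open, the fingers measure 114 mm over their backs; the gripper's body (76 mm by 85 mm) begins 54 mm behind the grasp point. The pads swing forward as they close: fully open they stand 13 mm farther back than shut.
Start: joints at [1.137, 0.521, -0.036, 1.599, 0.021, 1.021, -0.113], TCP at [222.365, -584.097, 245.291] pointing down, gripper open.
Joint ranges: [-2.91, 2.91], [-0.3, 2.13], [-1.5, 1.42], [0.17, 2.43], [-1.26, 4.41], [0.16, 1.93], [-2.52, 2.52]. Speed limits (rad/s): [1.89, 1.89, 2.39, 2.39, 3.01, 3.01, 3.01].

### API

Orientations are given as a unit quaternion [w, x, y, z].
In Python, from bench import readout, cams, job_done gives the robot as it stands.
- The arm moves only by the tool drive_tool, never from a script. Its argument "rows" is a list of rows, each an object of numbers: "wx", "wy", "wz": the turn, a rotation vector about the tool's x, y, z in degrees; "x", "y", "z": the shift along the tool's x, y, z in mm; "jaw": the opening, from 0 (shut) to 1 (fully open). In form: [{"wx": .., "wy": .., "wz": .., "x": .., "y": .., "z": .., "jaw": ..}, ...]. A call has 1 to 8 rows; each row is the pose to reach, as a shift and turn from the pose commanded when the call began, along the tool's axes at that moment; what a row does not reach only later rows make up. A row lasts 1/12 s, in which the tool goes at most 41.7 mm and 7.16 degrees, less where a joint would pass 70% of its speed; a pose out of reach is approached as far as the arm can. A call with a gripper value outside its range is refused whole. The fingers move at their own pace and stop on an object; "grip_force" is the grip in N (left out, the last holds). Time passes only in rows, so rows that repeat a pose let the fingers close. It gives the time, the measured TCP pose, the force, the opening and the grip force at its end, in the units of the state.
- readout.sense(): the state, without advancing time (a new reading comes with each control period).
- cams.camera(name): name is "side" or "top" or "wrist"; returns the picture (384x512x3 uint8, blue, green, red); there is no depth.
- cams.camera_model(name): a dict with "fx", "fy", "cx", "cy" (pixels), "k1" (the pictures are not rectified: a ray, as slopes to the right and down, at radius r is drawn at 1 + k1 r^2 times it, then the intrinsics apply), "world_from_camera" (4x4, takes a point from camera to world coordinates). Camera axes: x right, y up, looking along -z (the intrinsics and any distortion apply to the point x, -y, -z); pixel columns grow to the right and rows downward; lengths in mm; the calibration is good to about 2 mm. A picture is of the moment at which its call begins: read the wrist's pose just before it. camera_model takes no time and is no camera call; for the wrist camera it gives the pose at the moment of the call.
- job_done(): hands the job in; it is judged then, once.
Trained networks look in the newest picture that a camera, given by its name, has taken for a name from the list of things; names that differ only in an ending like _2 or _b are one class to them, and where a whole thing is asked for, a point or a joint stands for the part that bears it (a point fixed in the world has none). Each returns a list of dicts, best first, with "p" (0 to 1); they miss things now and then, are a little off and sometimes report something else, mostly with a low value. They report only what shows in the picture. A call takes as long as a camera call. They do not tell look-alikes from the thing itself.
- cams.silhouettes(camera, name): "region" (384x512 bool, what is visible of it) and "box" ([centre column, centre row, width, height] in pixels, round what is visible of it).
The state is a dict: "t": time; "joints": joint angles; "qvel": joint speeds; "joint_efforts": joint torques, N m; "tcp_pos": TCP position; "eef_rot": TCP orientation; "wrist_force": force on the tool from outside, world axes, zero at the start; "ft_torque": the same for the moment, N m; "opening": finger opening in mm; "grasp_force": force on a finger pad.
Only numpy, scipy, OpenCV 4.12 (cv2) and the standard library are available. Lean on these libraries where they do the work, as an engineer would, in place of code of your own. Each camera call takes 0.05 s, during which the arm holds its last target. There are 200 camera calls.

## Working session

There is one attempt and no reset: what is moved stays moved. The work goes in short steps, Python scripts to look and compute and a tool call to move; the robot and the scene stay as the last step left them, time stands still between calls to the robot, and variables do not carry over. Pictures are saved under pics/ and viewed, at most 14 in all, crops included, and the job is handed in when it is done.

Besides the shell and the picture viewer there is one more tool, called as name(argument=value, ...) on one line, values as JSON. drive_tool: Moves the arm, as the interface text tells. Its arguments: {"type":"object","properties":{"rows":{"type":"array","items":{"type":"object","properties":{"wx":{"type":"number"},"wy":{"type":"number"},"wz":{"type":"number"},"x":{"type":"number"},"y":{"type":"number"},"z":{"type":"number"},"jaw":{"type":"number"}}}},"grip_force":{"type":"number"}},"required":["rows"]}

```bash
ls; mkdir -p pics; python3 - <<'E'
from bench import readout,cams
import cv2
print(readout.sense())
for n in("top","side"):
    cv2.imwrite(f"pics/{n}0.png",cams.camera(n)); m=cams.camera_model(n); print(n,m)
E
```

```text
pics
{'t': 0.0, 'joints': array([ 1.13679783,  0.52201724, -0.03633125,  1.59997157,  0.02119426,
        1.021126  , -0.11280846]), 'qvel': array([ 2.49585952e-04, -2.91625802e-04,  7.10298655e-05,  3.54574040e-04,
       -2.40222001e-03, -5.39068159e-04,  4.69103050e-04]), 'joint_efforts': array([-1.86278237e-03, -9.27088666e+01,  1.97872773e+00, -3.69932520e+01,
        1.78262562e-02,  8.20602640e-03,  2.88895512e-05]), 'tcp_pos': array([ 222.25034503, -583.81277351,  244.73672195]), 'eef_rot': array([-5.51340974e-04,  9.83503435e-01,  1.80888557e-01, -1.39381188e-04]), 'wrist_force': array([ 0.7137055 , -0.04184661, -0.46616429]), 'ft_torque': array([ 0.01687661, -0.01038311, -0.03811351]), 'grasp_force': 0.0, 'opening': 85.43611592400441}
top {'fx': 480.9069562753959, 'fy': 480.9069562753959, 'cx': 250.12863958048814, 'cy': 191.8577245204025, 'k1': -0.07271053781731072, 'world_from_camera': array([[-3.03120709e-02,  9.96356683e-01, -7.97153574e-02,
         3.49399074e+02],
       [-9.99540471e-01, -3.02028599e-02,  2.57566857e-03,
         1.00110345e+01],
       [ 1.58652825e-04,  7.97567997e-02,  9.96814340e-01,
         1.49747599e+03],
       [ 0.00000000e+00,  0.00000000e+00,  0.00000000e+00,
         1.00000000e+00]])}
side {'fx': 347.53245043391087, 'fy': 347.53245043391087, 'cx': 257.57198073564723, 'cy': 189.66223534643075, 'k1': -0.07695178632428776, 'world_from_camera': array([[-9.20470760e-01,  1.83685672e-01, -3.44953842e-01,
         1.58294074e+02],
       [-3.90426904e-01, -4.71351460e-01,  7.90818964e-01,
         7.04759674e+02],
       [-1.73323845e-02,  8.62604994e-01,  5.05581065e-01,
         4.85007967e+02],
       [ 0.00000000e+00,  0.00000000e+00,  0.00000000e+00,
         1.00000000e+00]])}
```

View pics/top0.png

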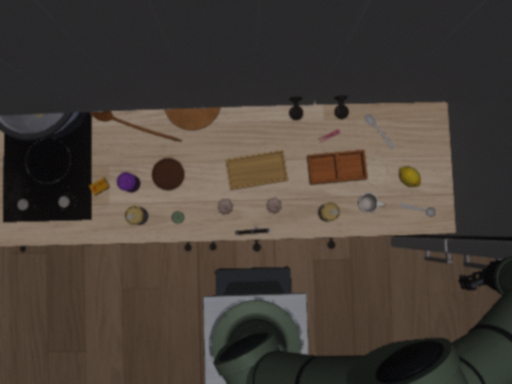

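View pics/side0.png

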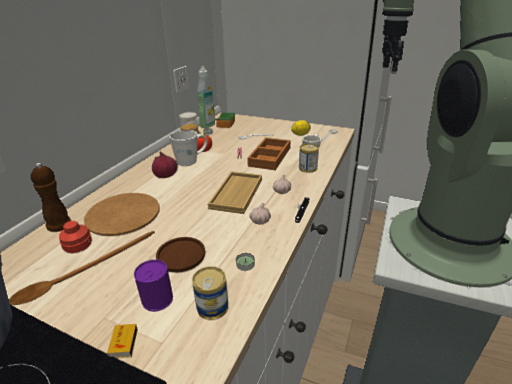

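```bash
cat > h.py <<'E'
import numpy as np,cv2
from bench import readout,cams
def world(n,u,v,z,m=None):
    "pixel -> world point at height z"
    m=m or cams.camera_model(n)
    K=np.array([[m['fx'],0,m['cx']],[0,m['fy'],m['cy']],[0,0,1]])
    s=cv2.undistortPoints(np.array([[[u,v]]],float),K,np.array([m['k1'],0,0,0.]))[0,0]
    T=m['world_from_camera'];d=T[:3,:3]@[s[0],-s[1],-1];o=T[:3,3]
    return o+d*(z-o[2])/d[2]
def pix(n,p,m=None):
    m=m or cams.camera_model(n);T=m['world_from_camera']
    c=T[:3,:3].T@(np.array(p,float)-T[:3,3]);s=np.array([c[0],-c[1]])/-c[2]
    s=s*(1+m['k1']*(s@s));return np.array([m['fx']*s[0]+m['cx'],m['fy']*s[1]+m['cy']])
E
python3 - <<'E'
from h import *
np.set_printoptions(precision=1,suppress=True)
for n in("top","side"):
    for c in("tin_a","garlic_a","tealight","cup","tin_caddy","garlic_tray","round_dish"):
        for d in cams.silhouettes(n,c):
            ys,xs=np.nonzero(d['region'])
            print(n,c,round(d['p'],2),np.array(d['box']),len(xs),xs.mean().round(1),ys.mean().round(1),world(n,xs.mean(),ys.mean(),0)[:2])
E
```

```text
top tin_a 0.58 [327.5 211.   19.   18.4] 344 328.4 211.3 [ 400.9 -236.2]
top tin_a 0.56 [128.7 182.6  26.5  22.4] 395 127.5 182.1 [511.5 390.6]
top garlic_a 0.76 [223.8 207.4  10.1  14.1] 183 225.2 205.4 [429.3  85.1]
top garlic_a 0.7 [273.1 202.8  12.9  14. ] 168 273.6 204.3 [427.9 -65.8]
top tealight 0.58 [179.4 218.5  15.4  12.8] 113 177.8 216.7 [398.2 233.7]
top cup 0.67 [369.6 203.1  28.4  20.1] 365 368.8 202.5 [ 424.4 -364.4]
top tin_caddy 0.96 [340.4 166.6  60.7  35.9] 1772 337.5 166.5 [ 540.8 -271. ]
top garlic_tray 0.6 [259.4 168.6  64.   35.5] 1783 256.9 169.2 [539.6 -17.1]
top round_dish 0.84 [169.  174.5  32.8  36.4] 912 167.9 173.3 [535.3 262.4]
side tin_a 0.81 [309.4 157.8  17.1  32.3] 525 308.3 157.1 [ 416.6 -308.2]
side tin_a 0.62 [211.1 289.8  34.9  55.4] 1494 210.4 292.9 [423.2 325.1]
side tin_a 0.59 [153.2 286.2  38.8  56.1] 1603 153.2 284.6 [535.  349.4]
side garlic_a 0.53 [281.4 183.9  14.   17.8] 198 281.7 185.3 [ 435.3 -100.7]
side tealight 0.71 [245.8 263.6  23.4  21.9] 282 245.4 261.9 [398.5 224. ]
side tealight 0.46 [308.3 158.   19.6  29.2] 518 308.2 157.2 [ 416.6 -307.4]
side tin_caddy 0.86 [269.1 153.2  48.1  33. ] 1012 269.0 153.2 [ 548.1 -291.1]
side tin_caddy 0.38 [281.4 184.2  14.8  17.3] 199 282.0 185.4 [ 434.4 -100.8]
side garlic_tray 0.87 [234.3 194.1  56.3  44.9] 1522 235.2 192.2 [540.8 -19.1]
side round_dish 0.88 [181.3 254.7  49.   35. ] 1317 181.5 253.8 [534.7 252.4]
```

The top view shows the row along the front: a blue-labelled tin at (136,215), tealight at (178,217), garlic at (225,206) and (274,205), a blue tin at (329,211) and the cup at (368,203). The containers are the dish (168,173), tray (257,170) and caddy (337,167). There are three tin candidates: (136,215), (329,211) and (128,182). The last is purple, so it is not meant. I'll confirm with an enlarged crop and refine the positions.

```bash
cat > fit.py <<'E'
from h import *
from scipy.optimize import least_squares
from scipy.spatial import ConvexHull
def circ(r,z,n=40):
    a=np.linspace(0,2*np.pi,n,endpoint=False);return np.c_[r*np.cos(a),r*np.sin(a),z+0*a]
shape={'tin':np.r_[circ(28.5,0),circ(28.5,72)],'garlic':np.r_[circ(15,0),circ(24.5,22),circ(18,38),circ(4,51)],
 'tealight':np.r_[circ(19,0),circ(19,15)],'dish':np.r_[circ(51.5,14),circ(46,0)],
 'caddy':np.array([[x*46,y*89,z] for x in(-1,1) for y in(-1,1) for z in(0,32)]),
 'tray':np.array([[x*48,y*91,z] for x in(-1,1) for y in(-1,1) for z in(0,18)])}
def hullmoments(P):
    P=P.astype(np.float32);m=cv2.moments(cv2.convexHull(P.reshape(-1,1,2)));
    c=np.array([m['m10'],m['m01']])/m['m00']
    ang=.5*np.arctan2(2*m['mu11'],m['mu20']-m['mu02']);return c,ang
def fit(n,kind,region,p0,yaw=False):
    m=cams.camera_model(n);ys,xs=np.nonzero(region);c0=np.array([xs.mean(),ys.mean()])
    cv=np.cov(xs,ys);a0=.5*np.arctan2(2*cv[0,1],cv[0,0]-cv[1,1])
    def f(q):
        t=q[2] if yaw else 0;R=np.array([[np.cos(t),-np.sin(t),0],[np.sin(t),np.cos(t),0],[0,0,1]])
        P=shape[kind]@R.T+[q[0],q[1],0];c,a=hullmoments(np.array([pix(n,p,m) for p in P]))
        return np.r_[c-c0,(30*np.sin(a-a0)) if yaw else []]
    s=least_squares(f,list(p0)+([0.] if yaw else []),diff_step=1e-3,x_scale=[100,100]+([.3] if yaw else []))
    return s.x
E
python3 - <<'E'
from fit import *
np.set_printoptions(precision=2,suppress=True)
ims={n:cams.camera(n) for n in("top","side")}
for n in("top","side"):
    for c,k,p0 in(("tin_a",'tin',0),("garlic_a",'garlic',0),("tealight",'tealight',0),("tin_caddy",'caddy',0),("garlic_tray",'tray',0),("round_dish",'dish',0)):
        for d in cams.silhouettes(n,c):
            if d['p']<.4: continue
            r=d['region'];ys,xs=np.nonzero(r)
            print(n,k,round(d['p'],2),r.sum(),fit(n,k,r,world(n,xs.mean(),ys.mean(),10)[:2],k in('caddy','tray')))
# colour-based tins crop
t=ims['top'];a=cv2.resize(t[165:235,100:190],None,fx=4,fy=4);b=cv2.resize(t[145:230,290:400],None,fx=4,fy=4)
s=cv2.resize(ims['side'][245:330,120:270],None,fx=3,fy=3);q=cv2.resize(ims['side'][125:215,210:340],None,fx=3,fy=3)
o=np.zeros((600,800,3),np.uint8)
for i,(y,x) in zip((a,b,s,q),((0,0),(0,360),(342,0),(342,450))):
    h,w=i.shape[:2];h=min(h,600-y);w=min(w,800-x);o[y:y+h,x:x+w]=i[:h,:w]
cv2.imwrite("pics/crop.png",o)
E
```

```text
top tin 0.84 346 [404.83 355.02]
top tin 0.8 311 [ 399.81 -229.22]
top tin 0.63 379 [508.36 379.97]
top garlic 0.77 163 [427.62  83.52]
top tealight 0.64 125 [398.37 233.34]
top caddy 0.81 1697 [ 539.4  -264.65    0.05]
top tray 0.76 1840 [538.31 -15.45   0.  ]
top tray 0.49 1724 [ 539.79 -265.78    0.03]
top tray 0.46 150 [426.69 -67.24   0.  ]
top dish 0.73 805 [532.9  261.44]
side tin 0.89 1609 [505.91 375.45]
side tin 0.87 500 [ 398.25 -235.29]
side tin 0.69 1661 [403.27 352.52]
side garlic 0.59 284 [423.99  84.67]
side garlic 0.57 233 [422.52 -64.01]
side tealight 0.74 292 [396.28 230.14]
side caddy 0.96 971 [ 536.51 -265.44    0.05]
side tray 0.98 1513 [535.31 -16.14   0.15]
side dish 0.88 1306 [528.71 258.74]
```

View pics/crop.png

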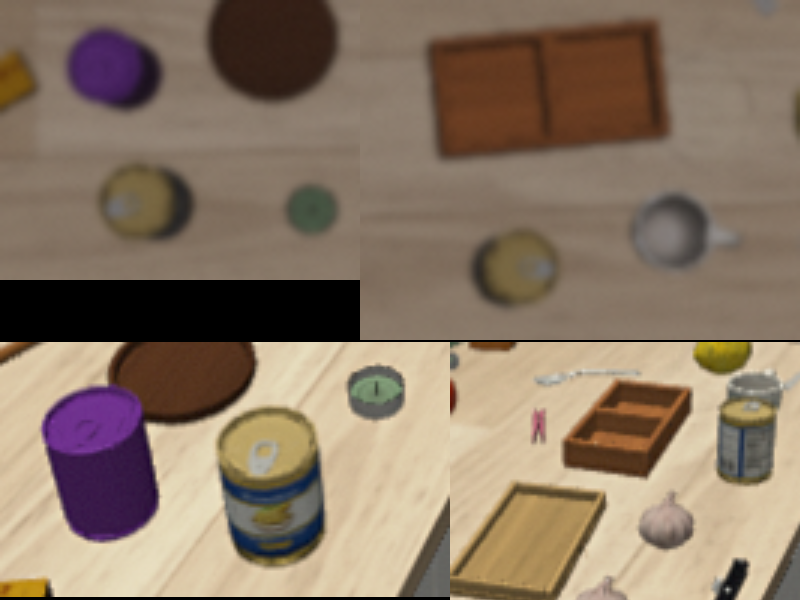

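The crop confirms it. The two gold-lidded, blue-labelled tins at top-view (136,215) and (329,211) are the ones meant. The purple cylinder at (128,182) is the look-alike. I'll start with the right tin.

drive_tool(rows=[{"x": 230, "y": -210, "z": 30, "wz": -50, "jaw": 1}, {"x": 230, "y": -210, "z": 30, "wz": -50, "jaw": 1}, {"x": 230, "y": -210, "z": 30, "wz": -50, "jaw": 1}, {"x": 230, "y": -210, "z": 30, "wz": -50, "jaw": 1}, {"x": 230, "y": -210, "z": 30, "wz": -50, "jaw": 1}, {"x": 230, "y": -210, "z": 30, "wz": -50, "jaw": 1}, {"x": 230, "y": -210, "z": 30, "wz": -50, "jaw": 1}, {"x": 230, "y": -210, "z": 30, "wz": -50, "jaw": 1}])

```text
invalid input at $.rows[0]: expected keys wx, wy, wz, x, y, z, jaw
```

```bash
cat >> h.py <<'E'
from scipy.spatial.transform import Rotation as Ro
def go(*goals):
    "print tool-frame shift/turn from the pose to each (x,y,z,phi deg of tool x)"
    s=readout.sense();R=Ro.from_quat(np.roll(s['eef_rot'],-1));p=s['tcp_pos']
    print('t',round(s['t'],2),p.round(1),'phi',np.degrees(np.arctan2(*R.as_matrix()[1::-1,0])).round(1),'open',round(s['opening'],1),'F',s['wrist_force'].round(1),round(s['grasp_force'],1))
    for x,y,z,ph in goals:
        G=Ro.from_euler('z',ph,degrees=True)*Ro.from_euler('x',180,degrees=True)
        print((x,y,z,ph),'shift',(R.inv().apply(np.array([x,y,z])-p)).round(1),'turn',np.degrees((R.inv()*G).as_rotvec()).round(2))
E
python3 -c "
from h import *
go((399.5,-232,180,93)); print(readout.sense()['joints'].round(2))
r=[d for d in cams.silhouettes('top','garlic_tray')][0]['region'] if cams.camera('top') is not None else 0
c=cv2.boxPoints(cv2.minAreaRect(np.argwhere(r)[:,::-1].astype(np.float32)))
w=np.array([world('top',*q,18)[:2] for q in c]);print(w.round(0),w.mean(0))
for i in range(4):
  d=w[i]-w[i-1];print(np.hypot(*d).round(0),np.degrees(np.arctan2(d[1],d[0])).round(1))
"
```

```text
t 1.5 [ 222.4 -584.1  245.3] phi 20.8 open 85.2 F [-0.6 -0.2  0.3] 0.0
(399.5, -232, 180, 93) shift [ 290.8 -266.    65.3] turn [ -0.    -0.   -72.16]
[ 1.14  0.52 -0.04  1.6   0.02  1.02 -0.11]
[[ 572.   81.]
 [ 598.  -98.]
 [ 502. -111.]
 [ 476.   67.]] [537.08607087 -15.2796689 ]
97.0 8.3
181.0 -81.8
97.0 -172.3
180.0 98.2
```

drive_tool(rows=[{"wx": 0, "wy": 0, "x": 230, "y": -210, "z": 30, "wz": -50, "jaw": 1}, {"wx": 0, "wy": 0, "x": 230, "y": -210, "z": 30, "wz": -50, "jaw": 1}, {"wx": 0, "wy": 0, "x": 230, "y": -210, "z": 30, "wz": -50, "jaw": 1}, {"wx": 0, "wy": 0, "x": 230, "y": -210, "z": 30, "wz": -50, "jaw": 1}, {"wx": 0, "wy": 0, "x": 230, "y": -210, "z": 30, "wz": -50, "jaw": 1}, {"wx": 0, "wy": 0, "x": 230, "y": -210, "z": 30, "wz": -50, "jaw": 1}, {"wx": 0, "wy": 0, "x": 230, "y": -210, "z": 30, "wz": -50, "jaw": 1}, {"wx": 0, "wy": 0, "x": 230, "y": -210, "z": 30, "wz": -50, "jaw": 1}])

```text
t: 2.27
tcp_pos: [364.3, -302.0, 215.3]
eef_rot: [-0.0, 0.811, 0.584, 0.001]
wrist_force: [1.5, -0.1, -0.4]
opening: 85.6
grasp_force: 0.0
```

```bash
python3 -c "
from h import *
go((399.5,-232,180,93)); print(readout.sense()['joints'].round(2))"
```

```text
t 2.27 [ 364.3 -302.   215.3] phi 71.5 open 85.6 F [ 1.5 -0.1 -0.4] 0.0
(399.5, -232, 180, 93) shift [77.5 11.2 35.4] turn [  0.03  -0.05 -21.47]
[ 0.84  0.34 -0.34  2.01  0.15  0.82  0.1 ]
```

drive_tool(rows=[{"wx": 0, "wy": 0, "x": 78, "y": 11, "z": 35, "wz": -21.5, "jaw": 1}, {"wx": 0, "wy": 0, "x": 78, "y": 11, "z": 35, "wz": -21.5, "jaw": 1}, {"wx": 0, "wy": 0, "x": 78, "y": 11, "z": 35, "wz": -21.5, "jaw": 1}, {"wx": 0, "wy": 0, "x": 78, "y": 11, "z": 35, "wz": -21.5, "jaw": 1}, {"wx": 0, "wy": 0, "x": 78, "y": 11, "z": 35, "wz": -21.5, "jaw": 1}])

```text
t: 2.68
tcp_pos: [398.6, -236.2, 180.3]
eef_rot: [-0.0, 0.694, 0.72, -0.0]
wrist_force: [-0.7, -0.2, 0.5]
opening: 85.5
grasp_force: 0.0
```

```bash
python3 -c "
from fit import *
go(); cv2.imwrite('pics/w1.png',cams.camera('wrist'))
for d in cams.silhouettes('wrist','tin_b'):
    ys,xs=np.nonzero(d['region']); print(d['p'],d['box'],fit('wrist','tin',d['region'],(399,-232)))
"
```

```text
t 2.68 [ 398.6 -236.2  180.3] phi 92.2 open 85.5 F [-0.7 -0.2  0.5] 0.0
0.64 [257.9, 182.9, 67.4, 80.4] [ 397.37582231 -234.65972735]
```

View pics/w1.png

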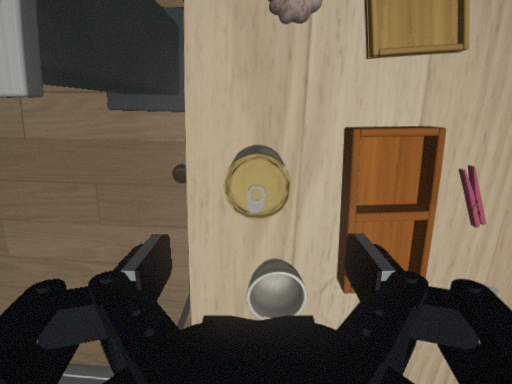

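The wrist view shows the tin lid at (257,183), the cup below it at (277,293) and the caddy to the right. The fit puts the tin at (397.5, -234.7), in line with the side view.

drive_tool(rows=[{"wx": 0, "wy": 0, "wz": 0, "x": -2, "y": -1, "z": 60, "jaw": 1}, {"wx": 0, "wy": 0, "wz": 0, "x": -2, "y": -1, "z": 60, "jaw": 1}, {"wx": 0, "wy": 0, "wz": 0, "x": -2, "y": -1, "z": 60, "jaw": 1}])

```text
t: 3.03
tcp_pos: [395.8, -238.4, 117.8]
eef_rot: [-0.002, 0.694, 0.72, -0.001]
wrist_force: [-1.1, 0.4, -0.4]
opening: 85.2
grasp_force: 0.0
```

```bash
python3 -c "
from fit import *
go((398,-235,50,93)); cams.camera('wrist')
for d in cams.silhouettes('wrist','tin_b'):
    print(d['p'],d['box'],fit('wrist','tin',d['region'],(399,-232)))
"
```

```text
t 3.03 [ 395.8 -238.4  117.8] phi 92.1 open 85.2 F [-1.1  0.4 -0.4] 0.0
(398, -235, 50, 93) shift [ 3.2  2.6 67.8] turn [-0.21 -0.1  -0.91]
0.9 [262.6, 202.4, 91.2, 103.8] [ 399.74059928 -234.58988002]
```

drive_tool(rows=[{"wx": 0, "wy": 0, "wz": -1, "x": 3, "y": 3.5, "z": 68, "jaw": 1}, {"wx": 0, "wy": 0, "wz": -1, "x": 3, "y": 3.5, "z": 68, "jaw": 1}, {"wx": 0, "wy": 0, "wz": -1, "x": 3, "y": 3.5, "z": 68, "jaw": 1}, {"wx": 0, "wy": 0, "wz": -1, "x": 3, "y": 3.5, "z": 68, "jaw": 1}])

```text
t: 3.47
tcp_pos: [401.2, -235.0, 53.2]
eef_rot: [-0.0, 0.686, 0.727, -0.0]
wrist_force: [1.0, -0.1, 1.4]
opening: 85.5
grasp_force: 0.0
```

drive_tool(rows=[{"wx": 0, "wy": 0, "wz": 0, "x": 0, "y": 0, "z": 0, "jaw": 0}, {"wx": 0, "wy": 0, "wz": 0, "x": 0, "y": 0, "z": 0, "jaw": 0}, {"wx": 0, "wy": 0, "wz": 0, "x": 0, "y": 0, "z": 0, "jaw": 0}, {"wx": 0, "wy": 0, "wz": 0, "x": 0, "y": 0, "z": 0, "jaw": 0}, {"wx": 0, "wy": 0, "wz": 0, "x": 0, "y": 0, "z": 0, "jaw": 0}, {"wx": 0, "wy": 0, "wz": 0, "x": 0, "y": 0, "z": 0, "jaw": 0}, {"wx": 0, "wy": 0, "wz": 0, "x": 0, "y": 0, "z": 0, "jaw": 0}, {"wx": 0, "wy": 0, "wz": 0, "x": 0, "y": 0, "z": 0, "jaw": 0}], grip_force=40)

```text
t: 4.13
tcp_pos: [401.7, -235.6, 54.2]
eef_rot: [0.001, 0.687, 0.727, 0.0]
wrist_force: [-3.4, 0.7, 18.6]
opening: 56.5
grasp_force: 38.5
```

```bash
python3 -c "
from h import *
go((399,-235,130,93),(540,-308,130,93),(540,-308,57,93))"
```

```text
t 4.13 [ 401.7 -235.6   54.2] phi 93.3 open 56.5 F [-3.4  0.7 18.6] 38.5
(399, -235, 130, 93) shift [  0.6  -2.5 -75.8] turn [0.11 0.11 0.29]
(540, -308, 130, 93) shift [-80.3 134.1 -75.4] turn [0.11 0.11 0.29]
(540, -308, 57, 93) shift [-80.2 133.9  -2.4] turn [0.11 0.11 0.29]
```

drive_tool(rows=[{"wx": 0, "wy": 0, "wz": 0, "x": 0, "y": 0, "z": -30, "jaw": 0}, {"wx": 0, "wy": 0, "wz": 0, "x": 0, "y": 0, "z": -60, "jaw": 0}, {"wx": 0, "wy": 0, "wz": 0, "x": 0, "y": 0, "z": -90, "jaw": 0}, {"wx": 0, "wy": 0, "wz": 0, "x": -20, "y": 30, "z": -90, "jaw": 0}, {"wx": 0, "wy": 0, "wz": 0, "x": -40, "y": 60, "z": -90, "jaw": 0}, {"wx": 0, "wy": 0, "wz": 0, "x": -60, "y": 95, "z": -90, "jaw": 0}, {"wx": 0, "wy": 0, "wz": 0, "x": -78, "y": 125, "z": -90, "jaw": 0}, {"wx": 0, "wy": 0, "wz": 0, "x": -78, "y": 132, "z": -90, "jaw": 0}])

```text
t: 4.8
tcp_pos: [541.1, -307.9, 143.7]
eef_rot: [0.002, 0.687, 0.727, 0.001]
wrist_force: [-0.3, 0.7, -1.2]
opening: 56.1
grasp_force: 44.7
```

```bash
python3 -c "
from fit import *
go((540,-308,80,93),(540,-308,61,93)); cv2.imwrite('pics/w2.png',cams.camera('wrist'))"
```

```text
t 4.8 [ 541.1 -307.9  143.7] phi 93.2 open 56.1 F [-0.3  0.7 -1.2] 44.7
(540, -308, 80, 93) shift [ 0.  -1.4 63.7] turn [0.22 0.09 0.23]
(540, -308, 61, 93) shift [ 0.  -1.5 82.7] turn [0.22 0.09 0.23]
```

View pics/w2.png

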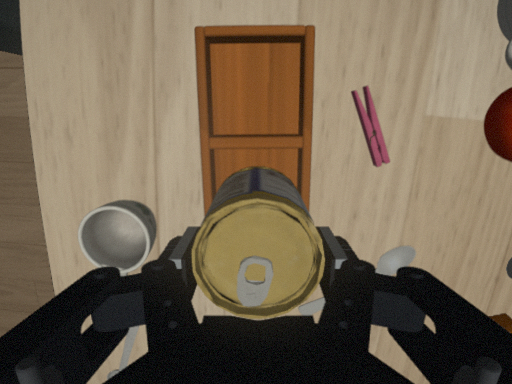

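The wrist view shows the tin held upright, with its lid at (257,255). The caddy is ahead: its far edge is at row 28, the divider at (257,142), and the sides are at columns 199 and 310.

```bash
python3 -c "
from fit import *
for u,v in((196,28),(314,28),(206,142),(304,142),(257,142)): print(world('wrist',u,v,32).round(1))
c,s=np.cos(.052),np.sin(.052)
for x,y in((-46,89),(46,89),(-38,0),(38,0),(0,0)): print(538+c*x-s*y,-265+s*x+c*y)"
```

```text
[ 487.1 -182.8   32. ]
[ 575.9 -177.7   32. ]
[ 496.4 -268.4   32. ]
[ 576.1 -263.8   32. ]
[ 537.9 -266.1   32. ]
487.43626339069925 -178.51122303960324
579.3119074160345 -173.7293787374656
500.0513644243181 -266.97510960305686
575.9486355756819 -263.02489039694314
538.0 -265.0
```

drive_tool(rows=[{"wx": 0, "wy": 0, "wz": 0, "x": -1, "y": -2, "z": 30, "jaw": 0}, {"wx": 0, "wy": 0, "wz": 0, "x": -1, "y": -2, "z": 55, "jaw": 0}, {"wx": 0, "wy": 0, "wz": 0, "x": -1, "y": -2, "z": 70, "jaw": 0}, {"wx": 0, "wy": 0, "wz": 0, "x": -1, "y": -2, "z": 78, "jaw": 0}, {"wx": 0, "wy": 0, "wz": 0, "x": -1, "y": -2, "z": 82, "jaw": 0}, {"wx": 0, "wy": 0, "wz": 0, "x": -1, "y": -2, "z": 82, "jaw": 0}, {"wx": 0, "wy": 0, "wz": 0, "x": -1, "y": -2, "z": 82, "jaw": 0}])

```text
t: 5.43
tcp_pos: [535.8, -306.3, 61.6]
eef_rot: [0.001, 0.686, 0.727, 0.0]
wrist_force: [-0.0, 0.2, -1.2]
opening: 56.2
grasp_force: 44.9
```

```bash
python3 -c "
from fit import *
go()"
```

```text
t 5.43 [ 535.8 -306.3   61.6] phi 93.3 open 56.2 F [-0.   0.2 -1.2] 44.9
```

drive_tool(rows=[{"wx": 0, "wy": 0, "wz": 0, "x": -2.5, "y": 3, "z": 0, "jaw": 0}, {"wx": 0, "wy": 0, "wz": 0, "x": -2.5, "y": 3, "z": 0, "jaw": 0}, {"wx": 0, "wy": 0, "wz": 0, "x": -2.5, "y": 3, "z": 1.5, "jaw": 0}, {"wx": 0, "wy": 0, "wz": 0, "x": -2.5, "y": 3, "z": 1.5, "jaw": 0}])

```text
t: 5.77
tcp_pos: [539.2, -308.9, 60.3]
eef_rot: [0.001, 0.686, 0.727, 0.0]
wrist_force: [-3.8, 0.9, 17.4]
opening: 56.1
grasp_force: 46.4
```

drive_tool(rows=[{"wx": 0, "wy": 0, "wz": 0, "x": 0, "y": 0, "z": 0, "jaw": 1}, {"wx": 0, "wy": 0, "wz": 0, "x": 0, "y": 0, "z": 0, "jaw": 1}, {"wx": 0, "wy": 0, "wz": 0, "x": 0, "y": 0, "z": 0, "jaw": 1}, {"wx": 0, "wy": 0, "wz": 0, "x": 0, "y": 0, "z": 0, "jaw": 1}, {"wx": 0, "wy": 0, "wz": 0, "x": 0, "y": 0, "z": 0, "jaw": 1}, {"wx": 0, "wy": 0, "wz": 0, "x": 0, "y": 0, "z": 0, "jaw": 1}])

```text
t: 6.27
tcp_pos: [538.5, -308.4, 58.7]
eef_rot: [-0.0, 0.686, 0.727, 0.0]
wrist_force: [0.6, 0.0, 0.3]
opening: 85.2
grasp_force: 0.0
```

drive_tool(rows=[{"wx": 0, "wy": 0, "wz": 0, "x": 0, "y": 0, "z": -30, "jaw": 1}, {"wx": 0, "wy": 0, "wz": 0, "x": 0, "y": 0, "z": -70, "jaw": 1}, {"wx": 0, "wy": 0, "wz": 0, "x": 0, "y": 0, "z": -110, "jaw": 1}, {"wx": 0, "wy": 0, "wz": 0, "x": 40, "y": 0, "z": -130, "jaw": 1}, {"wx": 0, "wy": 0, "wz": 0, "x": 80, "y": 0, "z": -130, "jaw": 1}, {"wx": 0, "wy": 0, "wz": 0, "x": 120, "y": -20, "z": -130, "jaw": 1}, {"wx": 0, "wy": 0, "wz": 0, "x": 160, "y": -35, "z": -130, "jaw": 1}, {"wx": 0, "wy": 0, "wz": 0, "x": 200, "y": -50, "z": -130, "jaw": 1}])

```text
t: 6.93
tcp_pos: [478.3, -115.9, 188.9]
eef_rot: [0.0, 0.686, 0.727, 0.0]
wrist_force: [1.2, 0.7, 0.2]
opening: 85.5
grasp_force: 0.0
```

```bash
python3 -c "
from fit import *
go((404,353,180,93)); a=cams.camera('top')
for d in cams.silhouettes('top','tin_b'):
    ys,xs=np.nonzero(d['region']);print(d['p'],d['box'],fit('top','tin',d['region'],world('top',xs.mean(),ys.mean(),40)[:2]))
cv2.imwrite('pics/t2.png',np.hstack([cv2.resize(a[140:230,290:400],None,fx=4,fy=4)]))
"
```

```text
t 6.93 [ 478.3 -115.9  188.9] phi 93.3 open 85.5 F [1.2 0.7 0.2] 0.0
(404, 353, 180, 93) shift [472.4 -46.9   8.8] turn [0.01 0.01 0.33]
0.85 [126.8, 180.9, 26.9, 18.8] [509.37881692 380.21379294]
0.6 [136.4, 215.8, 21.6, 17.5] [405.5592407  355.83217702]
0.56 [350.0, 162.8, 20.0, 20.9] [ 542.94280127 -304.59120134]
```

View pics/t2.png

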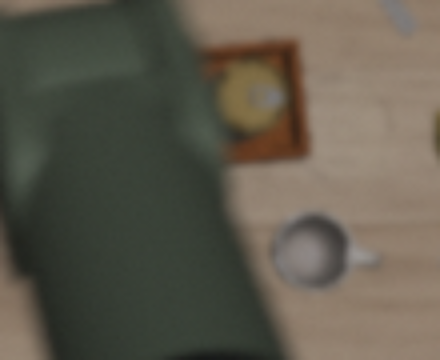

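The tin is upright in the right bay, its lid at crop (253,95). The cup has not moved. On to the left tin.

drive_tool(rows=[{"wx": 0, "wy": 0, "wz": 0, "x": 310, "y": -30, "z": 5, "jaw": 1}, {"wx": 0, "wy": 0, "wz": 0, "x": 310, "y": -30, "z": 5, "jaw": 1}, {"wx": 0, "wy": 0, "wz": 0, "x": 310, "y": -30, "z": 5, "jaw": 1}, {"wx": 0, "wy": 0, "wz": 0, "x": 310, "y": -30, "z": 5, "jaw": 1}, {"wx": 0, "wy": 0, "wz": 0, "x": 310, "y": -30, "z": 5, "jaw": 1}, {"wx": 0, "wy": 0, "wz": 0, "x": 310, "y": -30, "z": 5, "jaw": 1}, {"wx": 0, "wy": 0, "wz": 0, "x": 310, "y": -30, "z": 5, "jaw": 1}, {"wx": 0, "wy": 0, "wz": 0, "x": 310, "y": -30, "z": 5, "jaw": 1}])

```text
t: 7.7
tcp_pos: [430.4, 195.3, 184.1]
eef_rot: [-0.001, 0.685, 0.729, 0.001]
wrist_force: [-0.8, 0.8, 0.1]
opening: 85.6
grasp_force: 0.0
```

drive_tool(rows=[{"wx": 0, "wy": 0, "wz": 0, "x": 150, "y": -17, "z": 5, "jaw": 1}, {"wx": 0, "wy": 0, "wz": 0, "x": 150, "y": -17, "z": 5, "jaw": 1}, {"wx": 0, "wy": 0, "wz": 0, "x": 150, "y": -17, "z": 5, "jaw": 1}, {"wx": 0, "wy": 0, "wz": 0, "x": 150, "y": -17, "z": 5, "jaw": 1}, {"wx": 0, "wy": 0, "wz": 0, "x": 150, "y": -17, "z": 5, "jaw": 1}, {"wx": 0, "wy": 0, "wz": 0, "x": 150, "y": -17, "z": 5, "jaw": 1}])

```text
t: 8.2
tcp_pos: [405.1, 340.5, 178.5]
eef_rot: [-0.0, 0.685, 0.728, -0.0]
wrist_force: [1.2, -1.6, -0.5]
opening: 85.8
grasp_force: 0.0
```

```bash
python3 -c "
from fit import *
go((404,353.5,52,93));print(readout.sense()['joints'].round(2)); a=cams.camera('wrist');cams.camera('top')
for n in('wrist','top'):
  for d in cams.silhouettes(n,'tin_b'):
    print(d['p'],d['box'],fit(n,'tin',d['region'],(404,353)))
"
```

```text
t 8.2 [405.1 340.5 178.5] phi 93.5 open 85.8 F [ 1.2 -1.6 -0.5] 0.0
(404, 353.5, 52, 93) shift [ 13.   -0.3 126.5] turn [-0.03 -0.01  0.49]
[-0.41  0.5  -0.53  1.9   0.34  0.83 -1.06]
0.86 [372.9, 156.8, 89.2, 71.8] [508.14135583 371.10958559]
0.58 [259.5, 174.5, 68.8, 73.4] [405.63906769 347.95019927]
0.67 [349.9, 163.2, 18.9, 19.6] [ 540.00378739 -302.62310577]
0.65 [127.7, 182.1, 27.0, 19.0] [512.42308923 377.58642831]
0.44 [369.3, 204.1, 26.8, 22.6] [ 423.98282805 -353.09763237]
0.39 [169.8, 173.7, 33.9, 39.8] [529.62040374 254.6472494 ]
```

drive_tool(rows=[{"wx": 0, "wy": 0, "wz": 0, "x": 10, "y": 0, "z": 60, "jaw": 1}, {"wx": 0, "wy": 0, "wz": 0, "x": 10, "y": 0, "z": 60, "jaw": 1}, {"wx": 0, "wy": 0, "wz": 0, "x": 10, "y": 0, "z": 60, "jaw": 1}, {"wx": 0, "wy": 0, "wz": 0, "x": 10, "y": 0, "z": 60, "jaw": 1}])

```text
t: 8.73
tcp_pos: [405.2, 348.4, 118.8]
eef_rot: [-0.0, 0.686, 0.727, -0.001]
wrist_force: [0.7, 0.8, 0.7]
opening: 85.6
grasp_force: 0.0
```

```bash
python3 -c "
from fit import *
go((404,351,52,93)); a=cams.camera('wrist')
for n in('wrist',):
  for d in cams.silhouettes(n,'tin_b'):
    print(d['p'],d['box'],fit(n,'tin',d['region'],(404,353)))
"
```

```text
t 8.73 [405.2 348.4 118.8] phi 93.3 open 85.6 F [0.7 0.8 0.7] 0.0
(404, 351, 52, 93) shift [ 2.7 -1.  66.8] turn [-0.07  0.05  0.31]
0.66 [256.2, 202.2, 88.1, 96.2] [405.09170672 351.18293488]
```

drive_tool(rows=[{"wx": 0, "wy": 0, "wz": 0, "x": 3, "y": 0, "z": 65, "jaw": 1}, {"wx": 0, "wy": 0, "wz": 0, "x": 3, "y": 0, "z": 65, "jaw": 1}, {"wx": 0, "wy": 0, "wz": 0, "x": 3, "y": 0, "z": 65, "jaw": 1}, {"wx": 0, "wy": 0, "wz": 0, "x": 3, "y": 0, "z": 65, "jaw": 1}])

```text
t: 9.17
tcp_pos: [405.2, 352.1, 54.7]
eef_rot: [0.0, 0.686, 0.727, -0.0]
wrist_force: [0.9, -0.0, 0.7]
opening: 85.2
grasp_force: 0.0
```

drive_tool(rows=[{"wx": 0, "wy": 0, "wz": 0, "x": 0, "y": 0, "z": 0, "jaw": 0}, {"wx": 0, "wy": 0, "wz": 0, "x": 0, "y": 0, "z": 0, "jaw": 0}, {"wx": 0, "wy": 0, "wz": 0, "x": 0, "y": 0, "z": 0, "jaw": 0}, {"wx": 0, "wy": 0, "wz": 0, "x": 0, "y": 0, "z": 0, "jaw": 0}, {"wx": 0, "wy": 0, "wz": 0, "x": 0, "y": 0, "z": 0, "jaw": 0}, {"wx": 0, "wy": 0, "wz": 0, "x": 0, "y": 0, "z": 0, "jaw": 0}, {"wx": 0, "wy": 0, "wz": 0, "x": 0, "y": 0, "z": 0, "jaw": 0}, {"wx": 0, "wy": 0, "wz": 0, "x": 0, "y": 0, "z": 0, "jaw": 0}], grip_force=40)

```text
t: 9.83
tcp_pos: [405.7, 352.7, 55.8]
eef_rot: [0.0, 0.686, 0.727, 0.001]
wrist_force: [-2.5, -3.3, 16.5]
opening: 56.2
grasp_force: 39.1
```

```bash
python3 -c "
from h import *
go((534.5,-223.5,190,93))"
```

```text
t 9.83 [405.7 352.7  55.8] phi 93.3 open 56.2 F [-2.5 -3.3 16.5] 39.1
(534.5, -223.5, 190, 93) shift [-582.5   95.5 -134.8] turn [ 0.12 -0.07  0.32]
```

drive_tool(rows=[{"wx": 0, "wy": 0, "wz": 0, "x": 0, "y": 0, "z": -30, "jaw": 0}, {"wx": 0, "wy": 0, "wz": 0, "x": 0, "y": 0, "z": -65, "jaw": 0}, {"wx": 0, "wy": 0, "wz": 0, "x": 0, "y": 0, "z": -105, "jaw": 0}, {"wx": 0, "wy": 0, "wz": 0, "x": -40, "y": 0, "z": -110, "jaw": 0}, {"wx": 0, "wy": 0, "wz": 0, "x": -80, "y": 10, "z": -110, "jaw": 0}, {"wx": 0, "wy": 0, "wz": 0, "x": -120, "y": 20, "z": -110, "jaw": 0}, {"wx": 0, "wy": 0, "wz": 0, "x": -160, "y": 30, "z": -110, "jaw": 0}, {"wx": 0, "wy": 0, "wz": 0, "x": -200, "y": 40, "z": -110, "jaw": 0}])

```text
t: 10.5
tcp_pos: [457.0, 152.8, 165.0]
eef_rot: [0.001, 0.686, 0.727, 0.001]
wrist_force: [1.8, 0.9, -1.5]
opening: 56.0
grasp_force: 45.6
```

drive_tool(rows=[{"wx": 0, "wy": 0, "wz": 0, "x": -280, "y": 40, "z": 0, "jaw": 0}, {"wx": 0, "wy": 0, "wz": 0, "x": -280, "y": 40, "z": 0, "jaw": 0}, {"wx": 0, "wy": 0, "wz": 0, "x": -280, "y": 40, "z": 0, "jaw": 0}, {"wx": 0, "wy": 0, "wz": 0, "x": -280, "y": 40, "z": 0, "jaw": 0}, {"wx": 0, "wy": 0, "wz": 0, "x": -280, "y": 40, "z": 0, "jaw": 0}, {"wx": 0, "wy": 0, "wz": 0, "x": -280, "y": 40, "z": 0, "jaw": 0}, {"wx": 0, "wy": 0, "wz": 0, "x": -280, "y": 40, "z": 0, "jaw": 0}, {"wx": 0, "wy": 0, "wz": 0, "x": -280, "y": 40, "z": 0, "jaw": 0}])

```text
t: 11.17
tcp_pos: [513.1, -129.8, 164.5]
eef_rot: [0.001, 0.689, 0.725, -0.001]
wrist_force: [-1.2, -0.2, -2.2]
opening: 56.4
grasp_force: 45.6
```

```bash
python3 -c "
from h import *
go((534.5,-223.5,160,93))"
```

```text
t 11.17 [ 513.1 -129.8  164.5] phi 92.9 open 56.4 F [-1.2 -0.2 -2.2] 45.6
(534.5, -223.5, 160, 93) shift [-94.7  16.7   4.8] turn [ 0.05  0.16 -0.12]
```

drive_tool(rows=[{"wx": 0, "wy": 0, "wz": 0, "x": -95, "y": 17, "z": 5, "jaw": 0}, {"wx": 0, "wy": 0, "wz": 0, "x": -95, "y": 17, "z": 5, "jaw": 0}, {"wx": 0, "wy": 0, "wz": 0, "x": -95, "y": 17, "z": 5, "jaw": 0}, {"wx": 0, "wy": 0, "wz": 0, "x": -95, "y": 17, "z": 5, "jaw": 0}, {"wx": 0, "wy": 0, "wz": 0, "x": -95, "y": 17, "z": 5, "jaw": 0}, {"wx": 0, "wy": 0, "wz": 0, "x": -95, "y": 17, "z": 5, "jaw": 0}])

```text
t: 11.67
tcp_pos: [535.3, -215.4, 159.4]
eef_rot: [0.0, 0.686, 0.728, 0.0]
wrist_force: [0.4, 0.2, -2.9]
opening: 56.0
grasp_force: 45.6
```

```bash
python3 -c "
from h import *
go((534.5,-223.5,70,93))"
```

```text
t 11.67 [ 535.3 -215.4  159.4] phi 93.4 open 56.0 F [ 0.4  0.2 -2.9] 45.6
(534.5, -223.5, 70, 93) shift [-8.  -1.3 89.4] turn [ 0.03 -0.01  0.38]
```

drive_tool(rows=[{"wx": 0, "wy": 0, "wz": 0, "x": -8, "y": -1, "z": 0, "jaw": 0}, {"wx": 0, "wy": 0, "wz": 0, "x": -8, "y": -1, "z": 30, "jaw": 0}, {"wx": 0, "wy": 0, "wz": 0, "x": -8, "y": -1, "z": 50, "jaw": 0}, {"wx": 0, "wy": 0, "wz": 0, "x": -8, "y": -1, "z": 50, "jaw": 0}])

```text
t: 12.0
tcp_pos: [533.1, -223.5, 105.9]
eef_rot: [-0.002, 0.686, 0.728, -0.001]
wrist_force: [-1.7, 0.7, -2.8]
opening: 56.2
grasp_force: 45.3
```

```bash
python3 -c "
from h import *
go((534.5,-223.5,62,93))"
```

```text
t 12.0 [ 533.1 -223.5  105.9] phi 93.4 open 56.2 F [-1.7  0.7 -2.8] 45.3
(534.5, -223.5, 62, 93) shift [-0.1  1.6 43.9] turn [-0.24 -0.1   0.4 ]
```

drive_tool(rows=[{"wx": 0, "wy": 0, "wz": 0, "x": 0, "y": 1, "z": 20, "jaw": 0}, {"wx": 0, "wy": 0, "wz": 0, "x": 0, "y": 1, "z": 35, "jaw": 0}, {"wx": 0, "wy": 0, "wz": 0, "x": 0, "y": 1, "z": 42, "jaw": 0}, {"wx": 0, "wy": 0, "wz": 0, "x": 0, "y": 1, "z": 44, "jaw": 0}, {"wx": 0, "wy": 0, "wz": 0, "x": 0, "y": 1, "z": 44, "jaw": 0}, {"wx": 0, "wy": 0, "wz": 0, "x": 0, "y": 1, "z": 44, "jaw": 0}])

```text
t: 12.5
tcp_pos: [536.3, -224.3, 65.9]
eef_rot: [0.001, 0.686, 0.727, 0.0]
wrist_force: [0.1, -0.1, -1.6]
opening: 56.1
grasp_force: 45.4
```

```bash
python3 -c "
from h import *
go((534.5,-223.5,62,93))"
```

```text
t 12.5 [ 536.3 -224.3   65.9] phi 93.4 open 56.1 F [ 0.1 -0.1 -1.6] 45.4
(534.5, -223.5, 62, 93) shift [ 0.9 -1.8  3.9] turn [0.06 0.03 0.35]
```

drive_tool(rows=[{"wx": 0, "wy": 0, "wz": 0, "x": 0, "y": -1, "z": 3, "jaw": 0}, {"wx": 0, "wy": 0, "wz": 0, "x": 0, "y": -1, "z": 4.5, "jaw": 0}, {"wx": 0, "wy": 0, "wz": 0, "x": 0, "y": -1, "z": 4.5, "jaw": 0}])

```text
t: 12.75
tcp_pos: [535.2, -224.6, 61.8]
eef_rot: [0.001, 0.686, 0.727, -0.0]
wrist_force: [-5.9, -0.4, 19.8]
opening: 56.3
grasp_force: 47.5
```

drive_tool(rows=[{"wx": 0, "wy": 0, "wz": 0, "x": 0, "y": 0, "z": 0, "jaw": 1}, {"wx": 0, "wy": 0, "wz": 0, "x": 0, "y": 0, "z": 0, "jaw": 1}, {"wx": 0, "wy": 0, "wz": 0, "x": 0, "y": 0, "z": 0, "jaw": 1}, {"wx": 0, "wy": 0, "wz": 0, "x": 0, "y": 0, "z": 0, "jaw": 1}, {"wx": 0, "wy": 0, "wz": 0, "x": 0, "y": 0, "z": 0, "jaw": 1}, {"wx": 0, "wy": 0, "wz": 0, "x": 0, "y": 0, "z": 0, "jaw": 1}])

```text
t: 13.25
tcp_pos: [534.8, -224.2, 60.2]
eef_rot: [-0.0, 0.686, 0.727, 0.0]
wrist_force: [0.3, 0.9, 0.0]
opening: 85.4
grasp_force: 0.0
```

drive_tool(rows=[{"wx": 0, "wy": 0, "wz": 0, "x": 0, "y": 0, "z": -30, "jaw": 1}, {"wx": 0, "wy": 0, "wz": 0, "x": 0, "y": 0, "z": -70, "jaw": 1}, {"wx": 0, "wy": 0, "wz": 0, "x": 0, "y": 0, "z": -110, "jaw": 1}, {"wx": 0, "wy": 0, "wz": -7, "x": 35, "y": -15, "z": -120, "jaw": 1}, {"wx": 0, "wy": 0, "wz": -14, "x": 65, "y": -40, "z": -120, "jaw": 1}, {"wx": 0, "wy": 0, "wz": -21, "x": 95, "y": -65, "z": -120, "jaw": 1}, {"wx": 0, "wy": 0, "wz": -28, "x": 125, "y": -90, "z": -120, "jaw": 1}, {"wx": 0, "wy": 0, "wz": -35, "x": 150, "y": -110, "z": -120, "jaw": 1}])

```text
t: 13.92
tcp_pos: [414.1, -79.5, 180.3]
eef_rot: [-0.0, 0.433, 0.902, -0.0]
wrist_force: [2.4, -0.1, 0.7]
opening: 85.1
grasp_force: 0.0
```

```bash
python3 -c "
from h import *
go((426,-66,150,8.2),(426,-66,150,188.2));print(readout.sense()['joints'].round(2))"
```

```text
t 13.92 [414.1 -79.5 180.3] phi 128.7 open 85.1 F [ 2.4 -0.1  0.7] 0.0
(426, -66, 150, 8.2) shift [ 3.1 17.8 30.3] turn [-1.0000e-02  6.0000e-02  1.2053e+02]
(426, -66, 150, 188.2) shift [ 3.1 17.8 30.3] turn [-5.000e-02 -1.000e-02 -5.947e+01]
[ 0.62  0.37 -0.7   2.15  0.35  0.74  0.37]
```

drive_tool(rows=[{"wx": 0, "wy": 0, "wz": -50, "x": 3, "y": 18, "z": 20, "jaw": 1}, {"wx": 0, "wy": 0, "wz": -50, "x": 3, "y": 18, "z": 20, "jaw": 1}, {"wx": 0, "wy": 0, "wz": -50, "x": 3, "y": 18, "z": 20, "jaw": 1}, {"wx": 0, "wy": 0, "wz": -50, "x": 3, "y": 18, "z": 20, "jaw": 1}, {"wx": 0, "wy": 0, "wz": -50, "x": 3, "y": 18, "z": 20, "jaw": 1}, {"wx": 0, "wy": 0, "wz": -50, "x": 3, "y": 18, "z": 20, "jaw": 1}, {"wx": 0, "wy": 0, "wz": -50, "x": 3, "y": 18, "z": 20, "jaw": 1}, {"wx": 0, "wy": 0, "wz": -59, "x": 3, "y": 18, "z": 20, "jaw": 1}])

```text
t: 14.58
tcp_pos: [428.6, -67.4, 160.4]
eef_rot: [0.0, -0.051, 0.999, -0.0]
wrist_force: [-0.0, -0.7, 0.1]
opening: 85.5
grasp_force: 0.0
```

```bash
python3 -c "
from fit import *
go((426,-66,90,188.2));print(readout.sense()['joints'].round(2)); cv2.imwrite('pics/w3.png',cams.camera('wrist'))
for n,c,k in(('wrist','garlic_a','garlic'),('wrist','garlic_tray','tray')):
  for d in cams.silhouettes(n,c):
    print(c,d['p'],d['box'],fit(n,k,d['region'],(430,-60) if k=='garlic' else (537,-16)))
"
```

```text
t 14.58 [428.6 -67.4 160.4] phi -174.2 open 85.5 F [-0.  -0.7  0.1] 0.0
(426, -66, 90, 188.2) shift [ 2.4  1.7 70.4] turn [-0.01  0.01 -2.35]
[ 0.74  0.49 -0.92  2.13  0.56  0.78  1.14]
garlic_a 0.89 [259.6, 179.7, 49.3, 50.6] [424.86908189 -68.62854482]
garlic_a 0.79 [411.8, 193.0, 49.8, 53.0] [424.87070202  78.73932218]
garlic_tray 0.81 [293.9, 276.9, 177.6, 89.6] [535.93664131 -33.68329629]
```

View pics/w3.png

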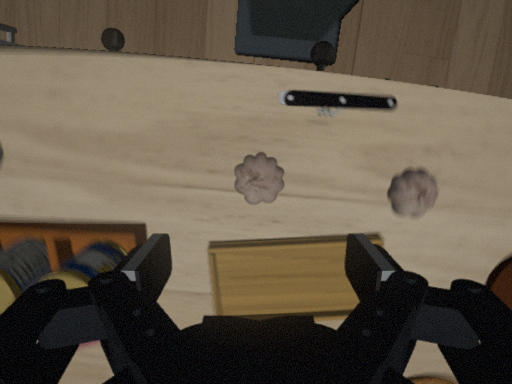

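The wrist view shows the right garlic at (260,178), the left one at (412,192), the tray below them, and the caddy with two tins at the lower left.

drive_tool(rows=[{"wx": 0, "wy": 0, "wz": -2.3, "x": 3.5, "y": 0, "z": 70, "jaw": 1}, {"wx": 0, "wy": 0, "wz": -2.3, "x": 3.5, "y": 0, "z": 70, "jaw": 1}, {"wx": 0, "wy": 0, "wz": -2.3, "x": 3.5, "y": 0, "z": 70, "jaw": 1}, {"wx": 0, "wy": 0, "wz": -2.3, "x": 3.5, "y": 0, "z": 70, "jaw": 1}])

```text
t: 15.07
tcp_pos: [424.6, -67.2, 90.3]
eef_rot: [-0.001, -0.067, 0.998, 0.0]
wrist_force: [0.0, -0.5, 0.4]
opening: 85.4
grasp_force: 0.0
```

```bash
python3 -c "
from fit import *
go((425,-67.5,17,188.2));cams.camera('wrist')
for n,c,k in(('wrist','garlic_a','garlic'),):
  for d in cams.silhouettes(n,c):
    print(c,d['p'],d['box'],fit(n,k,d['region'],(430,-60)))
"
```

```text
t 15.07 [424.6 -67.2  90.3] phi -172.3 open 85.4 F [ 0.  -0.5  0.4] 0.0
(425, -67.5, 17, 188.2) shift [-0.5 -0.4 73.3] turn [ 0.04 -0.12 -0.52]
garlic_a 0.71 [259.8, 206.7, 64.0, 69.3] [426.15823782 -68.97763119]
garlic_a 0.56 [454.4, 231.5, 66.8, 64.2] [425.96170152  79.11518681]
```

drive_tool(rows=[{"wx": 0, "wy": 0, "wz": 0, "x": -1, "y": 1, "z": 40, "jaw": 1}, {"wx": 0, "wy": 0, "wz": 0, "x": -1, "y": 1, "z": 65, "jaw": 1}, {"wx": 0, "wy": 0, "wz": 0, "x": -1, "y": 1, "z": 72, "jaw": 1}, {"wx": 0, "wy": 0, "wz": 0, "x": -1, "y": 1, "z": 72, "jaw": 1}, {"wx": 0, "wy": 0, "wz": 0, "x": -1, "y": 1, "z": 72, "jaw": 1}])

```text
t: 15.58
tcp_pos: [426.7, -66.5, 19.7]
eef_rot: [0.001, -0.068, 0.998, -0.0]
wrist_force: [1.1, -0.3, 0.4]
opening: 85.4
grasp_force: 0.0
```

drive_tool(rows=[{"wx": 0, "wy": 0, "wz": 0, "x": 0, "y": 0, "z": 0, "jaw": 0.3}, {"wx": 0, "wy": 0, "wz": 0, "x": 0, "y": 0, "z": 0, "jaw": 0.3}, {"wx": 0, "wy": 0, "wz": 0, "x": 0, "y": 0, "z": 0, "jaw": 0.3}, {"wx": 0, "wy": 0, "wz": 0, "x": 0, "y": 0, "z": 0, "jaw": 0.3}, {"wx": 0, "wy": 0, "wz": 0, "x": 0, "y": 0, "z": 0, "jaw": 0.3}, {"wx": 0, "wy": 0, "wz": 0, "x": 0, "y": 0, "z": 0, "jaw": 0.3}, {"wx": 0, "wy": 0, "wz": 0, "x": 0, "y": 0, "z": 0, "jaw": 0.3}, {"wx": 0, "wy": 0, "wz": 0, "x": 0, "y": 0, "z": 0, "jaw": 0.3}], grip_force=20)

```text
t: 16.25
tcp_pos: [426.4, -66.9, 19.2]
eef_rot: [0.001, -0.068, 0.998, -0.0]
wrist_force: [-2.6, -0.4, 18.5]
opening: 45.7
grasp_force: 17.6
```

```bash
python3 -c "
from h import *
a=np.radians(8.2);c=np.array([536.5,-15.5]);d=np.array([-np.sin(a),np.cos(a)])
g=c-37*d;print(g,c+37*d);go((*g,90,188.2),(*g,25,188.2))"
```

```text
[541.77727055 -52.12172054] [531.22272945  21.12172054]
t 16.25 [426.4 -66.9  19.2] phi -172.2 open 45.7 F [-2.6 -0.4 18.5] 17.6
(np.float64(541.777270547104), np.float64(-52.12172054358819), 90, 188.2) shift [-116.4   -1.   -70.7] turn [-0.06  0.07 -0.42]
(np.float64(541.777270547104), np.float64(-52.12172054358819), 25, 188.2) shift [-116.3   -1.    -5.7] turn [-0.06  0.07 -0.42]
```

drive_tool(rows=[{"wx": 0, "wy": 0, "wz": 0, "x": 0, "y": 0, "z": -15, "jaw": 0.3}, {"wx": 0, "wy": 0, "wz": 0, "x": 0, "y": 0, "z": -40, "jaw": 0.3}, {"wx": 0, "wy": 0, "wz": 0, "x": 0, "y": 0, "z": -60, "jaw": 0.3}, {"wx": 0, "wy": 0, "wz": 0, "x": -30, "y": -1, "z": -60, "jaw": 0.3}, {"wx": 0, "wy": 0, "wz": 0, "x": -65, "y": -1, "z": -60, "jaw": 0.3}, {"wx": 0, "wy": 0, "wz": 0, "x": -95, "y": -1, "z": -60, "jaw": 0.3}, {"wx": 0, "wy": 0, "wz": 0, "x": -116, "y": -1, "z": -60, "jaw": 0.3}, {"wx": 0, "wy": 0, "wz": 0, "x": -116, "y": -1, "z": -60, "jaw": 0.3}])

```text
t: 16.92
tcp_pos: [544.5, -50.8, 78.8]
eef_rot: [0.001, -0.068, 0.998, 0.001]
wrist_force: [-1.3, 0.1, -1.0]
opening: 45.3
grasp_force: 20.7
```

```bash
python3 -c "
from fit import *
go((541.8,-52.1,25.5,188.2)); cv2.imwrite('pics/w4.png',cams.camera('wrist'))
for d in cams.silhouettes('wrist','garlic_a'): print(d['p'],d['box'])"
```

```text
t 16.92 [544.5 -50.8  78.8] phi -172.2 open 45.3 F [-1.3  0.1 -1. ] 20.7
(541.8, -52.1, 25.5, 188.2) shift [ 3.  -0.9 53.3] turn [ 0.07  0.17 -0.4 ]
0.72 [483.8, 56.9, 56.3, 85.7]
0.56 [258.9, 247.0, 98.3, 102.0]
```

View pics/w4.png

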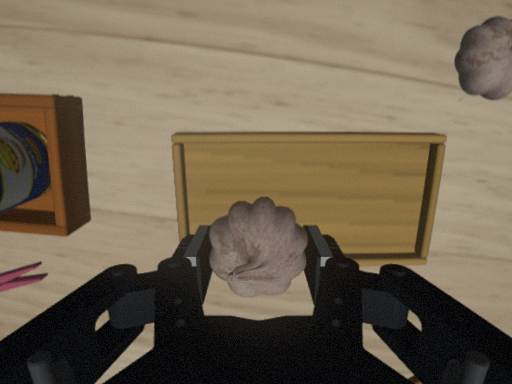

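The bulb is held upright at (258,247). The tray corners are near (173,135), (446,135) and (425,263). I'll check the tray pose from them.

```bash
python3 -c "
from fit import *
a=np.radians(8.2);R=np.array([[np.cos(a),-np.sin(a)],[np.sin(a),np.cos(a)]])
for u,v,x,y in((173,134,-48,-91),(446,135,-48,91),(426,263,48,91)):
  print(world('wrist',u,v,18)[:2].round(1),(R@[x,y]+[536.5,-15.5]).round(1))"
```

```text
[ 497.2 -113.9] [ 502.  -112.4]
[472.8  62. ] [476.   67.7]
[564.9  75.3] [571.   81.4]
```

drive_tool(rows=[{"wx": 0, "wy": 0, "wz": 0, "x": 4.5, "y": -1.5, "z": 20, "jaw": 0.3}, {"wx": 0, "wy": 0, "wz": 0, "x": 4.5, "y": -1.5, "z": 38, "jaw": 0.3}, {"wx": 0, "wy": 0, "wz": 0, "x": 4.5, "y": -1.5, "z": 48, "jaw": 0.3}, {"wx": 0, "wy": 0, "wz": 0, "x": 4.5, "y": -1.5, "z": 51, "jaw": 0.3}, {"wx": 0, "wy": 0, "wz": 0, "x": 4.5, "y": -1.5, "z": 51, "jaw": 0.3}, {"wx": 0, "wy": 0, "wz": 0, "x": 4.5, "y": -1.5, "z": 51, "jaw": 0.3}])

```text
t: 17.52
tcp_pos: [536.8, -53.8, 27.9]
eef_rot: [0.0, -0.068, 0.998, 0.0]
wrist_force: [0.1, 0.3, 0.3]
opening: 45.7
grasp_force: 20.7
```

```bash
python3 -c "
from fit import *
go((540,-53,25.5,188.2))"
```

```text
t 17.52 [536.8 -53.8  27.9] phi -172.2 open 45.7 F [0.1 0.3 0.3] 20.7
(540, -53, 25.5, 188.2) shift [-3.2  0.4  2.4] turn [ 0.    0.02 -0.39]
```

drive_tool(rows=[{"wx": 0, "wy": 0, "wz": 0, "x": -2, "y": 0, "z": 1.5, "jaw": 0.3}, {"wx": 0, "wy": 0, "wz": 0, "x": -2, "y": 0, "z": 2.5, "jaw": 0.3}, {"wx": 0, "wy": 0, "wz": 0, "x": -2, "y": 0, "z": 2.5, "jaw": 0.3}])

```text
t: 17.77
tcp_pos: [539.4, -53.7, 25.4]
eef_rot: [0.001, -0.068, 0.998, -0.0]
wrist_force: [1.6, -0.6, 3.3]
opening: 45.7
grasp_force: 21.0
```

drive_tool(rows=[{"wx": 0, "wy": 0, "wz": 0, "x": 0, "y": 0, "z": 0, "jaw": 0.68}, {"wx": 0, "wy": 0, "wz": 0, "x": 0, "y": 0, "z": 0, "jaw": 0.68}, {"wx": 0, "wy": 0, "wz": 0, "x": 0, "y": 0, "z": 0, "jaw": 0.68}, {"wx": 0, "wy": 0, "wz": 0, "x": 0, "y": 0, "z": 0, "jaw": 0.68}, {"wx": 0, "wy": 0, "wz": 0, "x": 0, "y": 0, "z": 0, "jaw": 0.68}])

```text
t: 18.18
tcp_pos: [538.6, -53.7, 24.8]
eef_rot: [-0.0, -0.068, 0.998, 0.0]
wrist_force: [-0.0, 1.1, 0.4]
opening: 57.7
grasp_force: 0.0
```

drive_tool(rows=[{"wx": 0, "wy": 0, "wz": 0, "x": 0, "y": 0, "z": -15, "jaw": 0.68}, {"wx": 0, "wy": 0, "wz": 0, "x": 0, "y": 0, "z": -40, "jaw": 0.68}, {"wx": 0, "wy": 0, "wz": 0, "x": 0, "y": 0, "z": -75, "jaw": 0.8}, {"wx": 0, "wy": 0, "wz": 0, "x": 20, "y": 30, "z": -75, "jaw": 1}, {"wx": 0, "wy": 0, "wz": 0, "x": 45, "y": 60, "z": -75, "jaw": 1}, {"wx": 0, "wy": 0, "wz": 0, "x": 70, "y": 90, "z": -75, "jaw": 1}, {"wx": 0, "wy": 0, "wz": 0, "x": 90, "y": 120, "z": -75, "jaw": 1}, {"wx": 0, "wy": 0, "wz": 0, "x": 90, "y": 145, "z": -75, "jaw": 1}])

```text
t: 18.85
tcp_pos: [426.1, 78.2, 99.9]
eef_rot: [-0.001, -0.069, 0.998, -0.001]
wrist_force: [2.9, 0.3, 0.1]
opening: 85.4
grasp_force: 0.0
```

```bash
python3 -c "
from fit import *
go((425,81,90,188.2));cams.camera('wrist');cams.camera('top');a=cams.camera('side');cv2.imwrite('pics/s2.png',cv2.resize(a[120:300,140:340],None,fx=3,fy=3))
for n,c,k in(('wrist','garlic_a','garlic'),('top','garlic_a','garlic'),('side','garlic_a','garlic')):
  for d in cams.silhouettes(n,c):
    print(n,d['p'],d['box'],fit(n,k,d['region'],(430,60)))
"
```

```text
t 18.85 [426.1  78.2  99.9] phi -172.1 open 85.4 F [2.9 0.3 0.1] 0.0
(425, 81, 90, 188.2) shift [0.7 2.9 9.9] turn [-0.08 -0.1  -0.33]
wrist 0.69 [264.8, 201.0, 65.4, 67.6] [429.55298191  80.67942469]
wrist 0.49 [77.8, 285.6, 20.2, 9.9] [521.09390035 -62.20486345]
top 0.59 [268.1, 166.9, 14.5, 16.6] [540.50195652 -54.08228543]
side 0.8 [259.1, 213.1, 21.4, 18.3] [424.85101066  84.65214014]
side 0.72 [239.1, 178.1, 12.4, 19.1] [546.26497665 -56.79329418]
side 0.35 [313.3, 142.8, 19.2, 14.9] [ 426.38822538 -369.48287075]
```

View pics/s2.png

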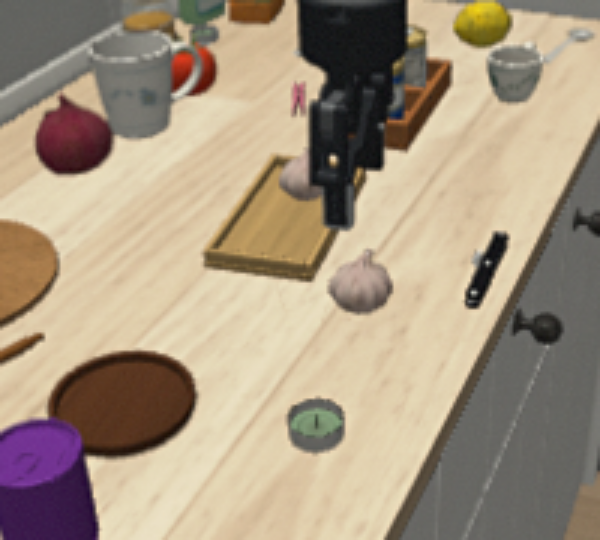

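The first bulb stands in the tray, at crop (300,180) behind the gripper. The second is still on the worktop at crop (361,285).

drive_tool(rows=[{"wx": 0, "wy": 0, "wz": 0, "x": -0.5, "y": 4, "z": 35, "jaw": 1}, {"wx": 0, "wy": 0, "wz": 0, "x": -0.5, "y": 4, "z": 65, "jaw": 1}, {"wx": 0, "wy": 0, "wz": 0, "x": -0.5, "y": 4, "z": 81, "jaw": 1}, {"wx": 0, "wy": 0, "wz": 0, "x": -0.5, "y": 4, "z": 81, "jaw": 1}, {"wx": 0, "wy": 0, "wz": 0, "x": -0.5, "y": 4, "z": 81, "jaw": 1}])

```text
t: 19.57
tcp_pos: [429.5, 81.3, 18.6]
eef_rot: [-0.001, -0.068, 0.998, -0.0]
wrist_force: [0.2, -0.1, -0.4]
opening: 85.4
grasp_force: 0.0
```

drive_tool(rows=[{"wx": 0, "wy": 0, "wz": 0, "x": 0, "y": 0, "z": 0, "jaw": 0.3}, {"wx": 0, "wy": 0, "wz": 0, "x": 0, "y": 0, "z": 0, "jaw": 0.3}, {"wx": 0, "wy": 0, "wz": 0, "x": 0, "y": 0, "z": 0, "jaw": 0.3}, {"wx": 0, "wy": 0, "wz": 0, "x": 0, "y": 0, "z": 0, "jaw": 0.3}, {"wx": 0, "wy": 0, "wz": 0, "x": 0, "y": 0, "z": 0, "jaw": 0.3}, {"wx": 0, "wy": 0, "wz": 0, "x": 0, "y": 0, "z": 0, "jaw": 0.3}, {"wx": 0, "wy": 0, "wz": 0, "x": 0, "y": 0, "z": 0, "jaw": 0.3}, {"wx": 0, "wy": 0, "wz": 0, "x": 0, "y": 0, "z": 0, "jaw": 0.3}], grip_force=20)

```text
t: 20.23
tcp_pos: [430.5, 81.5, 19.8]
eef_rot: [0.001, -0.068, 0.998, -0.0]
wrist_force: [-1.6, -2.0, 15.6]
opening: 46.7
grasp_force: 18.0
```

```bash
python3 -c "
from h import *
go((530,20,85,188.2))"
```

```text
t 20.23 [430.5  81.5  19.8] phi -172.2 open 46.7 F [-1.6 -2.  15.6] 18.0
(530, 20, 85, 188.2) shift [-90.4 -74.4 -65. ] turn [-0.05  0.1  -0.43]
```

drive_tool(rows=[{"wx": 0, "wy": 0, "wz": 0, "x": 0, "y": 0, "z": -15, "jaw": 0.3}, {"wx": 0, "wy": 0, "wz": 0, "x": 0, "y": 0, "z": -40, "jaw": 0.3}, {"wx": 0, "wy": 0, "wz": 0, "x": 0, "y": 0, "z": -65, "jaw": 0.3}, {"wx": 0, "wy": 0, "wz": 0, "x": -25, "y": -20, "z": -65, "jaw": 0.3}, {"wx": 0, "wy": 0, "wz": 0, "x": -50, "y": -40, "z": -65, "jaw": 0.3}, {"wx": 0, "wy": 0, "wz": 0, "x": -75, "y": -60, "z": -65, "jaw": 0.3}, {"wx": 0, "wy": 0, "wz": 0, "x": -90, "y": -74, "z": -65, "jaw": 0.3}, {"wx": 0, "wy": 0, "wz": 0, "x": -90, "y": -74, "z": -65, "jaw": 0.3}])

```text
t: 20.9
tcp_pos: [532.0, 17.6, 84.2]
eef_rot: [0.001, -0.066, 0.998, -0.0]
wrist_force: [-1.1, -0.8, -0.4]
opening: 46.7
grasp_force: 20.7
```

```bash
python3 -c "
from h import *
go((530.5,19.5,27,188.2))"
```

```text
t 20.9 [532.   17.6  84.2] phi -172.5 open 46.7 F [-1.1 -0.8 -0.4] 20.7
(530.5, 19.5, 27, 188.2) shift [ 1.3  2.2 57.2] turn [-0.04  0.11 -0.67]
```

drive_tool(rows=[{"wx": 0, "wy": 0, "wz": 0, "x": 0, "y": 2, "z": 20, "jaw": 0.3}, {"wx": 0, "wy": 0, "wz": 0, "x": 0, "y": 2, "z": 40, "jaw": 0.3}, {"wx": 0, "wy": 0, "wz": 0, "x": 0, "y": 2, "z": 53, "jaw": 0.3}, {"wx": 0, "wy": 0, "wz": 0, "x": 0, "y": 2, "z": 56, "jaw": 0.3}, {"wx": 0, "wy": 0, "wz": 0, "x": 0, "y": 2, "z": 56, "jaw": 0.3}, {"wx": 0, "wy": 0, "wz": 0, "x": 0, "y": 2, "z": 56, "jaw": 0.3}])

```text
t: 21.4
tcp_pos: [528.9, 22.9, 28.5]
eef_rot: [0.0, -0.068, 0.998, 0.0]
wrist_force: [-0.1, 0.6, -0.4]
opening: 46.6
grasp_force: 20.7
```

```bash
python3 -c "
from h import *
go((530.5,19.5,26,188.2))"
```

```text
t 21.4 [528.9  22.9  28.5] phi -172.2 open 46.6 F [-0.1  0.6 -0.4] 20.7
(530.5, 19.5, 26, 188.2) shift [-1.1 -3.6  2.5] turn [ 0.    0.03 -0.38]
```

drive_tool(rows=[{"wx": 0, "wy": 0, "wz": 0, "x": -1, "y": -3, "z": 0, "jaw": 0.3}, {"wx": 0, "wy": 0, "wz": 0, "x": -1, "y": -3, "z": 2, "jaw": 0.3}, {"wx": 0, "wy": 0, "wz": 0, "x": -1, "y": -3, "z": 2.5, "jaw": 0.3}, {"wx": 0, "wy": 0, "wz": 0, "x": -1, "y": -3, "z": 2.5, "jaw": 0.3}])

```text
t: 21.73
tcp_pos: [530.6, 19.4, 25.9]
eef_rot: [0.001, -0.068, 0.998, -0.0]
wrist_force: [0.6, -2.7, 8.1]
opening: 46.6
grasp_force: 21.2
```

drive_tool(rows=[{"wx": 0, "wy": 0, "wz": 0, "x": 0, "y": 0, "z": 0, "jaw": 0.66}, {"wx": 0, "wy": 0, "wz": 0, "x": 0, "y": 0, "z": 0, "jaw": 0.66}, {"wx": 0, "wy": 0, "wz": 0, "x": 0, "y": 0, "z": 0, "jaw": 0.66}, {"wx": 0, "wy": 0, "wz": 0, "x": 0, "y": 0, "z": 0, "jaw": 0.66}, {"wx": 0, "wy": 0, "wz": 0, "x": 0, "y": 0, "z": 0, "jaw": 0.66}])

```text
t: 22.15
tcp_pos: [530.1, 19.9, 25.3]
eef_rot: [-0.0, -0.068, 0.998, 0.0]
wrist_force: [-0.2, -0.4, 0.3]
opening: 56.6
grasp_force: 0.0
```

drive_tool(rows=[{"wx": 0, "wy": 0, "wz": 0, "x": 0, "y": 0, "z": -15, "jaw": 0.66}, {"wx": 0, "wy": 0, "wz": 0, "x": 0, "y": 0, "z": -40, "jaw": 0.66}, {"wx": 0, "wy": 0, "wz": 0, "x": 0, "y": 0, "z": -80, "jaw": 0.8}, {"wx": 0, "wy": 0, "wz": 0, "x": 25, "y": 35, "z": -80, "jaw": 0.8}, {"wx": 0, "wy": 0, "wz": 0, "x": 45, "y": 70, "z": -80, "jaw": 0.8}, {"wx": 0, "wy": 0, "wz": 0, "x": 70, "y": 105, "z": -80, "jaw": 0.8}, {"wx": 0, "wy": 0, "wz": 0, "x": 90, "y": 140, "z": -80, "jaw": 0.8}, {"wx": 0, "wy": 0, "wz": 0, "x": 100, "y": 175, "z": -80, "jaw": 0.8}])

```text
t: 22.82
tcp_pos: [404.7, 180.2, 105.4]
eef_rot: [-0.0, -0.068, 0.998, -0.0]
wrist_force: [1.1, 1.7, 0.2]
opening: 68.6
grasp_force: 0.0
```

```bash
python3 -c "
from fit import *
go((398,232.5,60,188.2));print(readout.sense()['joints'].round(2));cams.camera('wrist');cams.camera('top');a=cams.camera('side');cv2.imwrite('pics/s3.png',cv2.resize(a[110:290,140:340],None,fx=3,fy=3))
for n,c,k in(('wrist','tealight','tealight'),('wrist','round_dish','dish'),('top','garlic_a','garlic')):
  for d in cams.silhouettes(n,c):
    print(n,c,d['p'],d['box'],fit(n,k,d['region'],(430,200)))
"
```

```text
t 22.82 [404.7 180.2 105.4] phi -172.2 open 68.6 F [1.1 1.7 0.2] 0.0
(398, 232.5, 60, 188.2) shift [-0.5 52.8 45.4] turn [-0.05 -0.03 -0.38]
[ 0.08  0.59 -0.82  2.15  0.7   0.69  0.48]
wrist tealight 0.56 [321.0, 196.5, 52.7, 56.6] [399.40885257 229.43518506]
wrist round_dish 0.86 [304.8, 303.5, 64.1, 42.7] [501.61656151 237.28483698]
top garlic_a 0.69 [268.9, 165.1, 16.7, 17.9] [540.93622186 -52.49986514]
top garlic_a 0.65 [244.1, 173.1, 16.5, 13.1] [529.09975093  19.7607274 ]
```

View pics/s3.png

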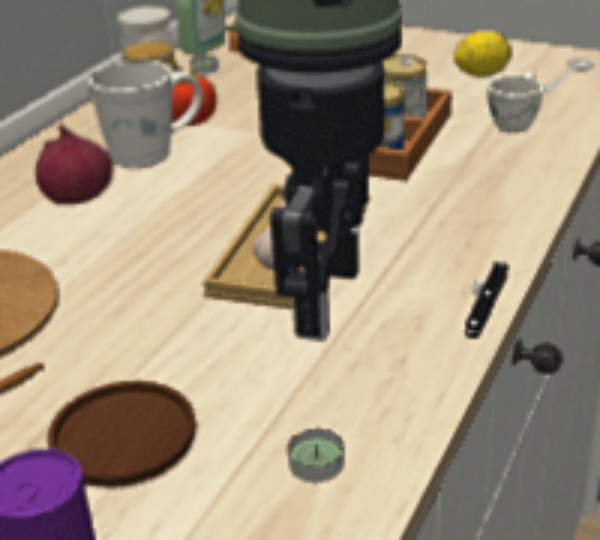

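Both bulbs are in the tray, which the top camera puts at (541,-52) and (529,20). The tealight is still at crop (317,453), so that comes next.

drive_tool(rows=[{"wx": 0, "wy": 0, "wz": 0, "x": 0, "y": 50, "z": 40, "jaw": 0.8}, {"wx": 0, "wy": 0, "wz": 0, "x": 0, "y": 50, "z": 40, "jaw": 0.8}, {"wx": 0, "wy": 0, "wz": 0, "x": 0, "y": 50, "z": 40, "jaw": 0.8}, {"wx": 0, "wy": 0, "wz": 0, "x": 0, "y": 50, "z": 40, "jaw": 0.8}])

```text
t: 23.45
tcp_pos: [400.4, 228.7, 64.6]
eef_rot: [-0.001, -0.068, 0.998, -0.0]
wrist_force: [-0.6, -0.7, 0.7]
opening: 68.3
grasp_force: 0.0
```

```bash
python3 -c "
from fit import *
go((398.5,231,16,188.2));cv2.imwrite('pics/w5.png',cams.camera('wrist'))
for n,c,k in(('wrist','tealight','tealight'),):
  for d in cams.silhouettes(n,c):
    print(n,c,d['p'],d['box'],fit(n,k,d['region'],(430,200)))
"
```

```text
t 23.45 [400.4 228.7  64.6] phi -172.2 open 68.3 F [-0.6 -0.7  0.7] 0.0
(398.5, 231, 16, 188.2) shift [ 1.5  2.6 48.6] turn [-0.02 -0.09 -0.4 ]
wrist tealight 0.89 [260.9, 207.6, 63.9, 64.1] [397.84123038 228.11967229]
```

View pics/w5.png

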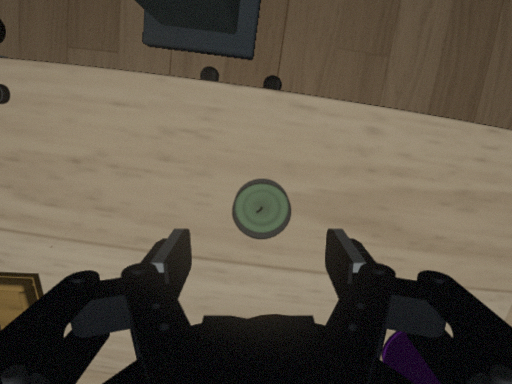

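The tealight sits at (261,208), centred between the fingers with its wick up.

drive_tool(rows=[{"wx": 0, "wy": 0, "wz": 0, "x": 2, "y": 0.5, "z": 30, "jaw": 0.8}, {"wx": 0, "wy": 0, "wz": 0, "x": 2, "y": 0.5, "z": 42, "jaw": 0.8}, {"wx": 0, "wy": 0, "wz": 0, "x": 2, "y": 0.5, "z": 48, "jaw": 0.8}, {"wx": 0, "wy": 0, "wz": 0, "x": 2, "y": 0.5, "z": 48, "jaw": 0.8}, {"wx": 0, "wy": 0, "wz": 0, "x": 2, "y": 0.5, "z": 48, "jaw": 0.8}])

```text
t: 23.97
tcp_pos: [398.9, 229.1, 17.9]
eef_rot: [0.0, -0.068, 0.998, -0.0]
wrist_force: [0.1, -0.8, 0.1]
opening: 68.5
grasp_force: 0.0
```

```bash
python3 -c "
from h import *
go((398,229,15,188.2))"
```

```text
t 23.97 [398.9 229.1  17.9] phi -172.2 open 68.5 F [ 0.1 -0.8  0.1] 0.0
(398, 229, 15, 188.2) shift [0.9 0.1 2.9] turn [-0.    0.03 -0.44]
```

drive_tool(rows=[{"wx": 0, "wy": 0, "wz": 0, "x": 0, "y": 0, "z": 2, "jaw": 0.8}, {"wx": 0, "wy": 0, "wz": 0, "x": 0, "y": 0, "z": 2, "jaw": 0.6}, {"wx": 0, "wy": 0, "wz": 0, "x": 0, "y": 0, "z": 2, "jaw": 0.2}, {"wx": 0, "wy": 0, "wz": 0, "x": 0, "y": 0, "z": 2, "jaw": 0.2}, {"wx": 0, "wy": 0, "wz": 0, "x": 0, "y": 0, "z": 2, "jaw": 0.2}, {"wx": 0, "wy": 0, "wz": 0, "x": 0, "y": 0, "z": 2, "jaw": 0.2}, {"wx": 0, "wy": 0, "wz": 0, "x": 0, "y": 0, "z": 2, "jaw": 0.2}, {"wx": 0, "wy": 0, "wz": 0, "x": 0, "y": 0, "z": 2, "jaw": 0.2}], grip_force=20)

```text
t: 24.63
tcp_pos: [398.7, 229.4, 15.8]
eef_rot: [0.0, -0.068, 0.998, -0.0]
wrist_force: [-0.0, -2.4, 9.0]
opening: 36.5
grasp_force: 19.1
```

```bash
python3 -c "
from h import *
go((531,259,75,188.2))"
```

```text
t 24.63 [398.7 229.4  15.8] phi -172.2 open 36.5 F [-0.  -2.4  9. ] 19.1
(531, 259, 75, 188.2) shift [-135.1   11.3  -59.1] turn [-0.01  0.05 -0.4 ]
```

drive_tool(rows=[{"wx": 0, "wy": 0, "wz": 0, "x": 0, "y": 0, "z": -15, "jaw": 0.2}, {"wx": 0, "wy": 0, "wz": 0, "x": 0, "y": 0, "z": -40, "jaw": 0.2}, {"wx": 0, "wy": 0, "wz": 0, "x": -25, "y": 2, "z": -60, "jaw": 0.2}, {"wx": 0, "wy": 0, "wz": 0, "x": -55, "y": 5, "z": -60, "jaw": 0.2}, {"wx": 0, "wy": 0, "wz": 0, "x": -85, "y": 8, "z": -60, "jaw": 0.2}, {"wx": 0, "wy": 0, "wz": 0, "x": -115, "y": 11, "z": -60, "jaw": 0.2}, {"wx": 0, "wy": 0, "wz": 0, "x": -135, "y": 11, "z": -60, "jaw": 0.2}, {"wx": 0, "wy": 0, "wz": 0, "x": -135, "y": 11, "z": -60, "jaw": 0.2}])

```text
t: 25.3
tcp_pos: [534.2, 258.7, 75.3]
eef_rot: [0.001, -0.067, 0.998, 0.001]
wrist_force: [-0.4, 0.5, -1.0]
opening: 36.7
grasp_force: 20.5
```

```bash
python3 -c "
from fit import *
go((531,259,23,188.2));cv2.imwrite('pics/w6.png',cams.camera('wrist'))
for d in cams.silhouettes('wrist','round_dish'):
  b=d['box'];print(d['p'],b)"
```

```text
t 25.3 [534.2 258.7  75.3] phi -172.4 open 36.7 F [-0.4  0.5 -1. ] 20.5
(531, 259, 23, 188.2) shift [ 3.2  0.7 52.3] turn [ 0.06  0.09 -0.55]
0.9 [259.9, 182.6, 150.4, 106.7]
```

View pics/w6.png

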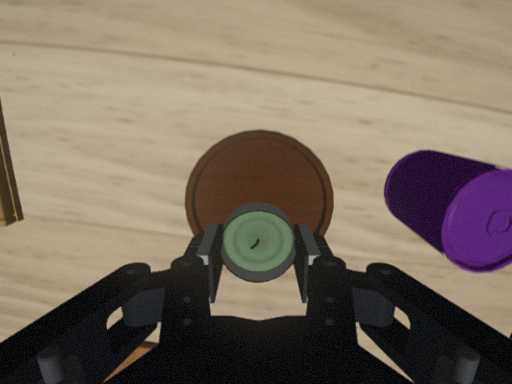

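The tealight is held level at (258,241), wick up. The dish is centred on column 259, with its near edge at row 130.

drive_tool(rows=[{"wx": 0, "wy": 0, "wz": 0, "x": 3, "y": 0.5, "z": 20, "jaw": 0.2}, {"wx": 0, "wy": 0, "wz": 0, "x": 3, "y": 0.5, "z": 35, "jaw": 0.2}, {"wx": 0, "wy": 0, "wz": 0, "x": 3, "y": 0.5, "z": 35, "jaw": 0.2}, {"wx": 0, "wy": 0, "wz": 0, "x": 3, "y": 0.5, "z": 35, "jaw": 0.2}])

```text
t: 25.73
tcp_pos: [526.8, 258.6, 39.8]
eef_rot: [-0.001, -0.068, 0.998, -0.0]
wrist_force: [-0.4, -0.2, 0.4]
opening: 36.4
grasp_force: 20.5
```

```bash
python3 -c "
from fit import *
m=cams.camera_model('wrist');cams.camera('wrist')
d=cams.silhouettes('wrist','round_dish')[0];ys,xs=np.nonzero(d['region']);print(d['p'],d['box'])
for u,v in((xs[ys==ys.min()].mean(),ys.min()),(xs.min(),ys[xs==xs.min()].mean()),(xs.max(),ys[xs==xs.max()].mean())): print(world('wrist',u,v,14,m).round(1))
go((531,259,22.5,188.2))"
```

```text
0.9 [257.8, 231.2, 172.7, 173.9]
[480.4 251.3  14. ]
[535.7 206.9  14. ]
[523.6 307.7  14. ]
t 25.83 [527.6 259.   40.9] phi -172.2 open 36.9 F [-0.2  0.7  0. ] 20.5
(531, 259, 22.5, 188.2) shift [-3.3 -0.5 18.4] turn [ 0.01  0.02 -0.37]
```

drive_tool(rows=[{"wx": 0, "wy": 0, "wz": 0, "x": -3, "y": -0.5, "z": 8, "jaw": 0.2}, {"wx": 0, "wy": 0, "wz": 0, "x": -3, "y": -0.5, "z": 14, "jaw": 0.2}, {"wx": 0, "wy": 0, "wz": 0, "x": -3, "y": -0.5, "z": 17.5, "jaw": 0.2}, {"wx": 0, "wy": 0, "wz": 0, "x": -3, "y": -0.5, "z": 17.5, "jaw": 0.2}, {"wx": 0, "wy": 0, "wz": 0, "x": -3, "y": -0.5, "z": 17.5, "jaw": 0.2}])

```text
t: 26.25
tcp_pos: [530.6, 258.6, 22.5]
eef_rot: [-0.0, -0.068, 0.998, -0.0]
wrist_force: [-1.2, 1.1, -0.7]
opening: 36.6
grasp_force: 20.6
```

```bash
python3 -c "
from h import *
go((531,258.5,22,188.2))"
```

```text
t 26.25 [530.6 258.6  22.5] phi -172.2 open 36.6 F [-1.2  1.1 -0.7] 20.6
(531, 258.5, 22, 188.2) shift [-0.4 -0.2  0.5] turn [-0.   -0.02 -0.4 ]
```

drive_tool(rows=[{"wx": 0, "wy": 0, "wz": 0, "x": 0, "y": 0, "z": 0.5, "jaw": 0.2}, {"wx": 0, "wy": 0, "wz": 0, "x": 0, "y": 0, "z": 0.5, "jaw": 0.58}, {"wx": 0, "wy": 0, "wz": 0, "x": 0, "y": 0, "z": 0.5, "jaw": 0.58}, {"wx": 0, "wy": 0, "wz": 0, "x": 0, "y": 0, "z": 0.5, "jaw": 0.58}, {"wx": 0, "wy": 0, "wz": 0, "x": 0, "y": 0, "z": 0.5, "jaw": 0.58}])

```text
t: 26.67
tcp_pos: [530.7, 258.6, 22.4]
eef_rot: [0.0, -0.068, 0.998, 0.0]
wrist_force: [-0.3, 0.3, 0.4]
opening: 49.7
grasp_force: 0.0
```

drive_tool(rows=[{"wx": 0, "wy": 0, "wz": 0, "x": 0, "y": 0, "z": -15, "jaw": 0.58}, {"wx": 0, "wy": 0, "wz": 0, "x": 0, "y": 0, "z": -45, "jaw": 0.58}, {"wx": 0, "wy": 0, "wz": 0, "x": 0, "y": 0, "z": -85, "jaw": 0.58}, {"wx": 0, "wy": 0, "wz": 0, "x": 0, "y": 0, "z": -125, "jaw": 0.58}, {"wx": 0, "wy": 0, "wz": 0, "x": 40, "y": 0, "z": -160, "jaw": 0.58}, {"wx": 0, "wy": 0, "wz": 0, "x": 80, "y": 0, "z": -170, "jaw": 0.58}, {"wx": 0, "wy": 0, "wz": 0, "x": 110, "y": 0, "z": -170, "jaw": 0.58}, {"wx": 0, "wy": 0, "wz": 0, "x": 110, "y": 0, "z": -170, "jaw": 0.58}])

```text
t: 27.33
tcp_pos: [416.0, 242.9, 194.2]
eef_rot: [0.0, -0.07, 0.998, -0.001]
wrist_force: [0.9, 0.8, -0.7]
opening: 49.7
grasp_force: 0.0
```

```bash
python3 -c "
from h import *
go()
t=cams.camera('top')[130:240,90:400];s=cams.camera('side')[120:330,110:340]
t=cv2.resize(t,(620,220));s=cv2.resize(s,(400,365))
o=np.zeros((590,620,3),np.uint8);o[:220]=t;o[222:587,:400]=s;cv2.imwrite('pics/end.png',o)"
```

```text
t 27.33 [416.  242.9 194.2] phi -171.9 open 49.7 F [ 0.9  0.8 -0.7] 0.0
```

View pics/end.png

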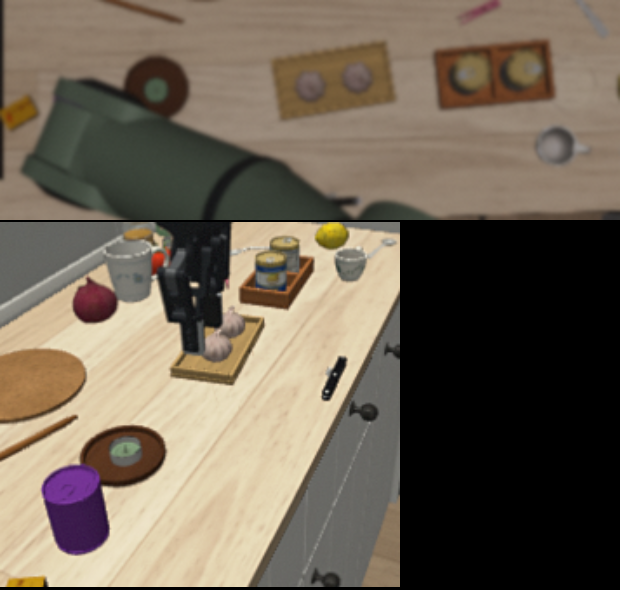

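The final views show everything in place. The tins are upright in both caddy bays (top-view crop (468,73) and (522,70)). The bulbs stand in the tray at (311,85) and (357,77), and the tealight lies flat in the dish at (155,90). The cup has not moved and the gripper is clear.

```bash
python3 -c "
from bench import job_done
print(job_done())"
```

```text
the job is handed in; nothing more can be done
None
```

I handed the job in at about 27 s with both blue tins in the caddy, both garlic bulbs in the tray, the tealight in the dish wick up, and the cup where it was; no verdict came back.

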